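# Load the trackball inspection sled and set the focus dial

### The job

Pull the inspection sled all the way out, set every trackball on the bench into a dimple of its own size (large balls in the wide dimples, small balls in the narrow ones, one per dimple), and once they are all loaded push the sled fully home under the ring light. Also turn the focus dial so that its pointer lines up with the index mark. Leave the hex key, tweezers and tape where they are.

Things in the scene. Friction and masses are not known exactly. Their poses are not given: they have to be found in the camera images.
- big0_center (a point): centre of a large trackball: plain black ball 55 mm in diameter, about 140 g; loose on the table (centre 27.5 mm above it). It may be absent (None). Ignore its orientation.
- big1_center (a point): centre of a large trackball: plain black ball 55 mm in diameter, about 140 g; loose on the table (centre 27.5 mm above it). It may be absent (None). Ignore its orientation.
- big2_center (a point): centre of a large trackball: plain black ball 55 mm in diameter, about 140 g; loose on the table (centre 27.5 mm above it). It may be absent (None). Ignore its orientation.
- small0_center (a point): centre of a small trackball: the same plain black, 40 mm in diameter, about 55 g; loose on the table (centre 20 mm above it). It may be absent (None). Ignore its orientation.
- small1_center (a point): centre of a small trackball: the same plain black, 40 mm in diameter, about 55 g; loose on the table (centre 20 mm above it). It may be absent (None). Ignore its orientation.
- small2_center (a point): centre of a small trackball: the same plain black, 40 mm in diameter, about 55 g; loose on the table (centre 20 mm above it). It may be absent (None). Ignore its orientation.
- wide0 (a point): seat in a wide dimple of the sled, for a large ball: the point where the centre of a seated 55 mm ball lies, 21.6 mm above the sled's flat top face (that face is 30 mm above the table). The dimple is a round recess 34 mm across, the ball sinks 5.9 mm into it. The three wide dimples stand 68 mm apart in a row along the sled's x axis, in the row nearer the handle. Axes: sled's x along the row, sled's y away from the handle (pushing-home direction), z up. It moves with the sled.
- wide1 (a point): seat in a wide dimple of the sled, for a large ball: the point where the centre of a seated 55 mm ball lies, 21.6 mm above the sled's flat top face (that face is 30 mm above the table). The dimple is a round recess 34 mm across, the ball sinks 5.9 mm into it. The three wide dimples stand 68 mm apart in a row along the sled's x axis, in the row nearer the handle. Axes: sled's x along the row, sled's y away from the handle (pushing-home direction), z up. It moves with the sled.
- wide2 (a point): seat in a wide dimple of the sled, for a large ball: the point where the centre of a seated 55 mm ball lies, 21.6 mm above the sled's flat top face (that face is 30 mm above the table). The dimple is a round recess 34 mm across, the ball sinks 5.9 mm into it. The three wide dimples stand 68 mm apart in a row along the sled's x axis, in the row nearer the handle. Axes: sled's x along the row, sled's y away from the handle (pushing-home direction), z up. It moves with the sled.
- narrow0 (a point): seat in a narrow dimple of the sled, for a small ball: the point where the centre of a seated 40 mm ball lies, 16 mm above the sled's flat top face. The recess is 24 mm across, the ball sinks 4 mm. The three narrow dimples stand 68 mm apart in the row farther from the handle, 80 mm from the wide row. Axes as for the wide dimples.
- narrow1 (a point): seat in a narrow dimple of the sled, for a small ball: the point where the centre of a seated 40 mm ball lies, 16 mm above the sled's flat top face. The recess is 24 mm across, the ball sinks 4 mm. The three narrow dimples stand 68 mm apart in the row farther from the handle, 80 mm from the wide row. Axes as for the wide dimples.
- narrow2 (a point): seat in a narrow dimple of the sled, for a small ball: the point where the centre of a seated 40 mm ball lies, 16 mm above the sled's flat top face. The recess is 24 mm across, the ball sinks 4 mm. The three narrow dimples stand 68 mm apart in the row farther from the handle, 80 mm from the wide row. Axes as for the wide dimples.
- handle (a point): top centre of the sled's handle: an upright black post 22 mm in diameter, 50 mm tall, its top 72 mm above the table, 80 mm from the row of wide dimples and on the middle dimple's line. Axes as the sled's: +y is the direction in which the sled is pushed home, -y the direction in which it is pulled out.
- sled (a joint): travel of the aluminium sled, m: 0 = fully home under the ring light, 0.17 = pulled fully out to its stop. Friction about 2 N; it stays where it is left. Plate 212 x 200 mm, top 30 mm above the table, a lip 9 mm high and 4 mm thick round it but for the handle side, 78 mm beyond the narrow row and 36 mm outside the end dimples. Under the handle a tongue 50 mm wide, top 22 mm up.
- rig: fixed rig under the sled; origin on the table, midway between the two rows of dimples when the sled is home, axes as the sled's. Dark base plate x -120 to 120, y -260 to 130 mm, 14 mm high. A ring light (104 mm across, underside 170 mm up) hangs at x 0, y 60 mm from a red jointed arm on a block at x 165, y 90 mm (highest point 0.31 m). Fully out, the sled's dimples are clear of it.
- dial (a joint): angle of the focus dial, rad, 0 to 3.2, growing clockwise seen from above (0.06 N m of friction; stays where it is left).
- dial_grip (a point): on the dial's axis, 60 mm above the table, halfway up its bar grip: a black bar 62 mm long, 14 mm thick, 34 mm tall (top 72 mm above the table), on a black disc 68 mm across, upon a grey box 130 x 130 x 30 mm. x axis: along the bar, towards the end with the white pointer line; z up. It turns with the dial.
- pointer (a point): tip of the dial's pointer, 45 mm from the axis, in line with the white line on one end of the bar; turns with the dial.
- mark (a point): the index mark: a single black stroke on the white scale disc (116 mm across) around the dial, 45 mm from the dial's axis; its x axis points radially outward. Fixed, but at a different angle each time, always clockwise of the pointer at the start by less than half a turn.
- tape: bystander: blue roll of tape, 90 mm across, 24 mm tall, lying flat; origin at the underside
- hexkey: bystander: blue T-handle hex key lying down, handle 100 mm, shaft 110 mm; origin at the underside
- tweezers: bystander: brass tweezers, 120 mm, lying down; origin at the underside
Things that resemble listed ones, but are neither listed nor needed, are in the scene too. What is shaped like the part that bears small2_center but purple, turquoise or yellow is not meant.

How it is judged:
By the outcome, as a careful person would: the job done as asked, in the order asked, and still so for the second after the job is handed in, with the robot touching nothing.
Of big0, big1, big2, small0, small1, small2 only 3 to 5 are there at a start; the rules pass over those that are not, and their reading is None.
At some moment in a run one of big0, big1, big2, small0, small1, small2 may be knocked a few centimetres aside while the robot is not near it.
Once in a run the grip may slacken for a moment while it holds something.
It also fails if it takes over 210 s, if anything falls off the work surface, if the arm or the gripper's body presses on something with over 40 N, if the wrist force passes 120 N, or if a joint passes its speed limit or range.

### The arm

A 6-joint arm with a two-finger parallel gripper is mounted at the origin on the work surface. World frame = base frame: x ahead of the robot, y to its left, z up, the work surface at z = 0. Lengths are in m, angles in rad, forces in N, time in s.
With the tool pointing down it reaches from about 0.35 to 0.975 m from the base axis. Payload 4.9 kg.
Tool frame: the origin (TCP) lies on the centre line of the jaws, within the pads' length; the fingertips stand manip.tcp_to_tips ahead of it and the grasp point (between the pads) is the TCP (manip.tcp_to_tips is the distance from the TCP to the fingertips, in m); y points along the fingers, z is the direction in which the jaws open and shut, and the axes are right-handed (so a half turn about y gives the same grasp; the last joint's range is limited). The gripper opens to 85 mm and grips with 20 to 120 N. Pads are 22 mm wide; open, the fingers measure 114 mm over their backs; the gripper's body (76 mm by 85 mm) begins 54 mm behind the grasp point. The pads swing forward as they close: fully open they stand 13 mm farther back than shut.
Start: joints at [-1.325, 0.053, 1.613, -0, 1.476, -0.119], TCP at [0.223, -0.584, 0.25] pointing down, gripper open.
Joint ranges: [-3.01, 3.01], [-1.01, 2.22], [0.06, 2.58], [-1.02, 4.17], [0.09, 2.62], [-3.14, 3.14]. Speed limits (rad/s): [2.57, 2.57, 3.14, 3.14, 3.14, 3.14].

### API

Orientations are given as a unit quaternion [w, x, y, z].
In Python, from plant import manip gives the robot as it stands.
- The arm moves only by the tool apply_moves, never from a script. Its argument "moves" is a list of rows, each a list of 7 numbers: the gripper's target within -1 to 1 (shut at 1, half-way at 0, fully open at -1), then the shift along the tool's x, y, z in mm, then the turn, a rotation vector about the tool's x, y, z in degrees. A call has 1 to 20 rows; each row shifts and turns the commanded pose from where the row before left it, along the tool's axes as they then stand; what a row does not reach is not made up. A row lasts 1/10 s, in which the tool goes at most 50 mm and 8.59 degrees, less where a joint would pass 70% of its speed; a pose out of reach is approached as far as the arm can. A call with a gripper value outside its range is refused whole. The fingers move at their own pace and stop on an object; the grip force is fixed at half the most. Time passes only in rows, so rows that do not move let the fingers close. It gives the time, the measured TCP pose, the force and the opening at its end, in the units of the state.
- manip.state(): the state, without advancing time (a new reading comes with each control period).
- manip.grab_frame(name): name is "scene" or "top" or "wrist"; returns the picture (384x512x3 uint8, blue, green, red); there is no depth.
- manip.calibration(name): a dict with "mtx" (3x3 intrinsics, pixels), "distortion" ([k1, k2, p1, p2, k3] as OpenCV has them; the pictures are not rectified), "T" (4x4, takes a point from camera to world coordinates); the wrist camera has in their place "T_tool_cam" (4x4, takes a point from camera to tool coordinates, whose origin is the TCP and whose axes are the tool frame's). Camera axes: x right, y down, z forward; pixel columns grow to the right and rows downward; lengths in m; the calibration is good to about 2 mm. A picture is of the moment at which its call begins: read the wrist's pose just before it. calibration takes no time and is no camera call.
- manip.job_done(): hands the job in, once; it reports no verdict.
The state is a dict: "time": time; "joint_pos": joint angles; "joint_vel": joint speeds; "joint_efforts": joint torques, N m; "tool_pos": TCP position; "tool_rot": TCP orientation; "contact_force": force on the tool from outside, world axes, zero at the start; "ft_torque": the same for the moment, N m; "gripper_width": opening from 0.0 (shut) to 1.0 (fully open).
Only numpy, scipy, OpenCV 4.12 (cv2) and the standard library are available. Lean on these libraries where they do the work, as an engineer would, in place of code of your own. Each camera call takes 0.05 s, during which the arm holds its last target. There are 200 camera calls.

## Working session

There is one attempt and no reset: what is moved stays moved. The work goes in short steps, Python scripts to look and compute and a tool call to move; the robot and the scene stay as the last step left them, time stands still between calls to the robot, and variables do not carry over. Pictures are saved under pics/ and viewed, about 12 in all and at most 16, crops included, and the job is handed in when it is done.

Besides the shell and the picture viewer there is one more tool, called after "Emit:" as a command line: name --pt "numbers of a row" for each row, then --argument value for the rest. apply_moves: Moves the arm, as the interface text tells. Its arguments: {"type":"object","properties":{"moves":{"type":"array","items":{"type":"array","items":{"type":"number"}}}},"required":["moves"]}

```bash
ls; mkdir -p pics
python3 - <<'E'
from plant import manip
import cv2
print(manip.state()); print(manip.tcp_to_tips)
for n in ("scene","top","wrist"):
    im=manip.grab_frame(n); cv2.imwrite(f"pics/{n}0.png",im); print(n,manip.calibration(n))
E
```

```text
pics
{'time': 0.0, 'joint_pos': array([-1.32501415e+00,  5.33451723e-02,  1.61431724e+00,  3.67511986e-05,
        1.47599252e+00, -1.19054789e-01]), 'joint_vel': array([ 0.00023878,  0.0003188 , -0.00026373, -0.00259603,  0.00076627,
       -0.00075888]), 'joint_efforts': array([-5.94328640e-05, -3.93685198e+01, -3.70169771e+01, -6.53143707e-05,
        7.18084804e-03,  1.15107147e-05]), 'tool_pos': array([ 0.2228307 , -0.58329518,  0.24905634]), 'tool_rot': array([ 0.1282406 , -0.12830712,  0.69610269, -0.69464572]), 'contact_force': array([ 0.92291178,  0.10800397, -0.02664491]), 'ft_torque': array([ 0.00436289, -0.00440303, -0.01425894]), 'gripper_width': 0.999850778421696}
0.019
scene {'mtx': array([[440.53530727,   0.        , 259.2225427 ],
       [  0.        , 440.53530727, 196.30789209],
       [  0.        ,   0.        ,   1.        ]]), 'distortion': array([-0.16234678,  0.        ,  0.        ,  0.        ,  0.        ]), 'T': array([[ 0.83201864,  0.3219939 , -0.45173545,  1.15653279],
       [ 0.55466176, -0.46852515,  0.68762963, -0.89882773],
       [ 0.00976313, -0
[... 519 characters left out ...]
.98445372,  1.22293441],
       [ 0.        ,  0.        ,  0.        ,  1.        ]])}
wrist {'mtx': array([[285.52069569,   0.        , 249.61276811],
       [  0.        , 285.52069569, 188.25348527],
       [  0.        ,   0.        ,   1.        ]]), 'distortion': array([-0.01001167,  0.        ,  0.        ,  0.        ,  0.        ]), 'T_tool_cam': array([[-3.20476446e-04,  9.54114597e-01,  2.99441536e-01,
        -7.66028860e-02],
       [-8.34324783e-04, -2.99441702e-01,  9.54114234e-01,
        -1.24647873e-01],
       [ 9.99999601e-01,  5.59396449e-05,  8.92005466e-04,
        -8.63361861e-04],
       [ 0.00000000e+00,  0.00000000e+00,  0.00000000e+00,
         1.00000000e+00]])}
```

View pics/top0.png

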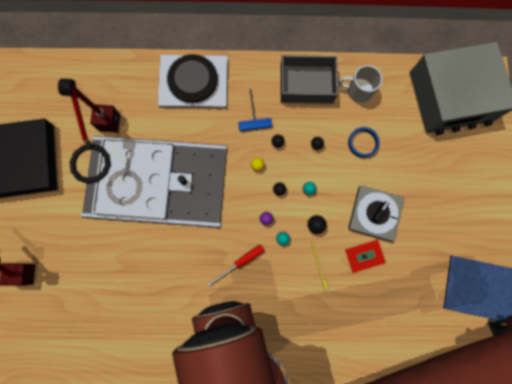

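View pics/scene0.png

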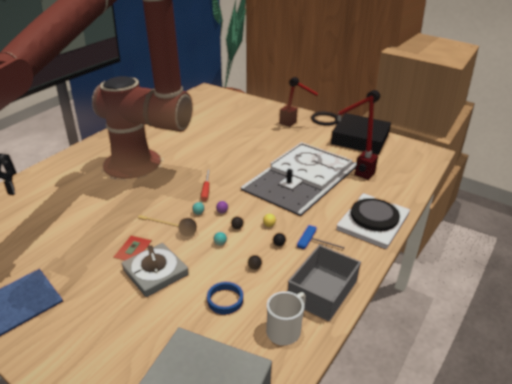

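The top view shows dark balls at about (278,141), (318,143), (279,189) and a larger one at (317,224). The sled handle is near (182,182), and the dial is near (378,212). The coloured balls are decoys. Next I'll measure these.

```bash
cat > h.py <<'E'
import numpy as np, cv2
from plant import manip
from scipy.spatial.transform import Rotation as R
def toolT(s=None):
    s=s or manip.state(); q=s["tool_rot"]; T=np.eye(4); T[:3,:3]=R.from_quat([q[1],q[2],q[3],q[0]]).as_matrix(); T[:3,3]=s["tool_pos"]; return T
def camT(n,tT=None):
    c=manip.calibration(n)
    return c["T"] if "T" in c else (toolT() if tT is None else tT)@c["T_tool_cam"]
def ray(n,uv,T=None):
    c=manip.calibration(n); T=camT(n) if T is None else T
    p=cv2.undistortPoints(np.array([[uv]],float),c["mtx"],c["distortion"])[0,0]
    d=T[:3,:3]@np.array([p[0],p[1],1]); return T[:3,3],d/np.linalg.norm(d)
def onz(n,uv,z,T=None):
    o,d=ray(n,uv,T); return o+d*(z-o[2])/d[2]
def proj(n,P,T=None):
    c=manip.calibration(n); T=np.linalg.inv(camT(n) if T is None else T)
    return cv2.projectPoints(np.array(P,float).reshape(-1,3),cv2.Rodrigues(T[:3,:3])[0],T[:3,3],c["mtx"],c["distortion"])[0][:,0]
def blobs(im,lo,hi,amin=20,roi=None):
    m=cv2.inRange(cv2.cvtColor(im,cv2.COLOR_BGR2HSV),lo,hi)
    if roi: k=np.zeros_like(m); k[roi[1]:roi[3],roi[0]:roi[2]]=255; m&=k
    n,l,st,c=cv2.connectedComponentsWithStats(m)
    return [(c[i],st[i]) for i in range(1,n) if st[i][4]>=amin]
E
python3 - <<'E'
from h import *
a=cv2.imread("pics/top0.png"); b=cv2.imread("pics/scene0.png")
for n,im,roi in(("top",a,(60,50,440,300)),("scene",b,(120,150,400,320))):
    for c,s in blobs(im,(0,0,0),(180,255,60),15,roi):
        if s[4]<700: print(n,c.round(1),s[:5],im[int(c[1]),int(c[0])],onz(n,c,.0275).round(3),onz(n,c,.02).round(3))
print("handle",onz("top",(183,180),.072),"dial",onz("top",(378,212),.07))
print(b[227,187],b[240,279])
cv2.imwrite("pics/m0.png",np.hstack([cv2.resize(a[120:240,70:250],(540,360),interpolation=2)]))
d=np.vstack([cv2.resize(a[170:250,335:415],(400,400),interpolation=2)])
e=cv2.resize(b[230:300,110:200],(514,400),interpolation=2)
cv2.imwrite("pics/m0.png",np.vstack([cv2.resize(a[125:235,75:235],(640,440)), np.hstack([d,e])[:,:640][:360]])[:800])
E
```

```text
top [311.8  64.4] [284  57  52  36 608] [28 29 30] [ 0.921 -0.183  0.027] [ 0.925 -0.184  0.02 ]
top [307.7  98.3] [282  94  54   9 429] [28 29 29] [ 0.814 -0.17   0.028] [ 0.817 -0.171  0.02 ]
top [369.4 133.3] [362 130  14  11  18] [52 74 92] [ 0.71  -0.347  0.028] [ 0.713 -0.35   0.02 ]
top [277.7 141. ] [273 135  11  13 107] [33 34 36] [ 0.683 -0.082  0.028] [ 0.685 -0.082  0.02 ]
top [317.2 143.2] [312 138  11  12 108] [32 32 34] [ 0.678 -0.195  0.028] [ 0.68  -0.196  0.02 ]
top [ 90.1 163.2] [ 71 142  39  42 512] [83 90 98] [0.611 0.45  0.028] [0.613 0.453 0.02 ]
top [182.5 180.2] [179 177   8   8  37] [38 39 41] [0.565 0.186 0.028] [0.566 0.187 0.02 ]
top [279.4 188.9] [274 183  12  12 112] [34 35 37] [ 0.544 -0.087  0.028] [ 0.545 -0.087  0.02 ]
top [377.4 212.6] [367 202  22  22 346] [14 15 15] [ 0.479 -0.361  0.028] [ 0.48  -0.364  0.02 ]
top [316.7 224.4] [308 216  18  18 247] [36 36 38] [ 0.445 -0.19   0.028] [ 0.445 -0.191  0.02 ]
scene [375.4 151.5] [372 150   8   5  30] [17 16 16] [0.728 0.543 0.027] [0.724 0.557 0.02 ]
scene [364.6 168.2] [355 157  21  22 307] [18 18 
[... 230 characters left out ...]
scene [236.7 223.4] [232 219  10  10  75] [36 41 47] [ 0.556 -0.101  0.027] [ 0.55  -0.093  0.02 ]
scene [278.8 239.7] [274 234  11  12 102] [33 34 37] [ 0.694 -0.094  0.027] [ 0.689 -0.086  0.02 ]
scene [333.7 261.7] [315 249  40  27 531] [55 56 59] [ 0.859 -0.089  0.027] [ 0.856 -0.082  0.02 ]
scene [254.5 262.7] [250 257  10  12  90] [43 49 58] [ 0.69  -0.207  0.027] [ 0.686 -0.201  0.02 ]
scene [294.2 288.1] [290 286  11   5  31] [56 57 60] [ 0.82  -0.228  0.027] [ 0.817 -0.221  0.02 ]
scene [318.8 305.9] [307 293  26  25 398] [56 58 59] [ 0.897 -0.245  0.027] [ 0.894 -0.239  0.02 ]
handle [0.55648162 0.17783027 0.072     ] dial [ 0.47559345 -0.35031225  0.07      ]
[62 80 99] [32 32 34]
```

View pics/m0.png

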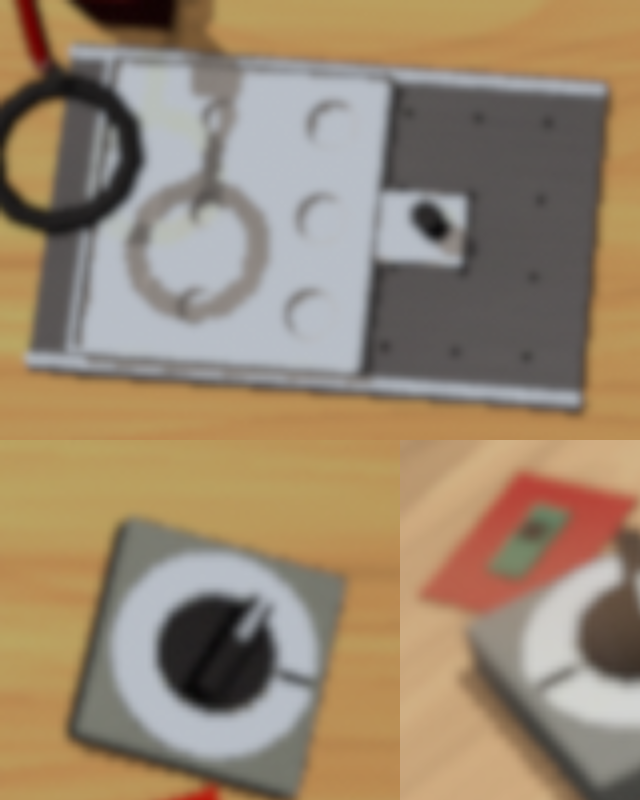

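```bash
cat >> h.py <<'E'
def plan(p,zdir=None,s=None):
    """total shift in tool frame (mm) and rotvec (deg) to reach TCP p with tool y down, tool z along zdir (deg, mod 180)"""
    s=s or manip.state(); T=toolT(s); Rt=T[:3,:3]
    cur=np.degrees(np.arctan2(Rt[1,2],Rt[0,2]))
    if zdir is None: zdir=cur
    zdir=cur+((zdir-cur+90)%180-90)
    a=np.radians(zdir); z=np.array([np.cos(a),np.sin(a),0]); y=np.array([0,0,-1.]); x=np.cross(y,z)
    rv=np.degrees(R.from_matrix(Rt.T@np.c_[x,y,z]).as_rotvec())
    print("t %.1f pos"%s["time"],T[:3,3].round(4),"zdir %.1f->%.1f"%(cur,zdir),"j6 %.2f w %.3f"%(s["joint_pos"][5],s["gripper_width"]),"F",s["contact_force"].round(1))
    print(" shift in current axes",(1000*Rt.T@(np.array(p)-T[:3,3])).round(1)," after-turn axes",(1000*np.c_[x,y,z].T@(np.array(p)-T[:3,3])).round(1)," turn",rv.round(2))
E
python3 - <<'E'
from h import *
print(toolT().round(3))
plan([.40,-.35,.25]); plan([.476,-.35,.25],-90)
W=[onz("top",(75+x/4,125+y/4),.03) for x,y in((330,125),(322,218),(307,315))]
print(np.round(W,4)); E=[onz("top",(75+x/4,125+y/4),.02) for x,y in((75,47),(605,85),(28,362),(580,405))]
print(np.round(E,4)); print(np.degrees(np.arctan2(*(E[0]-E[1])[:2])),np.degrees(np.arctan2(*(E[2]-E[3])[:2])))
E
```

```text
[[-0.934 -0.     0.357  0.223]
 [-0.357  0.002 -0.934 -0.583]
 [-0.    -1.    -0.002  0.249]
 [ 0.     0.     0.     1.   ]]
t 0.1 pos [ 0.2229 -0.5834  0.2493] zdir -69.1->-69.1 j6 -0.12 w 0.999 F [0.2 0.2 0.8]
 shift in current axes [-248.8   -0.4 -154.9]  after-turn axes [-248.8   -0.7 -154.9]  turn [ 0.09 -0.   -0.01]
t 0.1 pos [ 0.2229 -0.5834  0.2493] zdir -69.1->-90.0 j6 -0.12 w 0.999 F [0.2 0.2 0.8]
 shift in current axes [-319.8   -0.4 -127.8]  after-turn axes [-253.1   -0.7 -233.4]  turn [ 0.09 20.9   0.  ]
[[0.6326 0.2593 0.03  ]
 [0.5654 0.2615 0.03  ]
 [0.4966 0.2685 0.03  ]]
[[0.6908 0.448  0.02  ]
 [0.6674 0.0658 0.02  ]
 [0.4625 0.4636 0.02  ]
 [0.4372 0.0782 0.02  ]]
3.4944972297702854 3.7546154038535544
```

Emit:
apply_moves --pt "-1 -40 0 -16 0 0 0" --pt "-1 -40 0 -16 0 0 0" --pt "-1 -40 0 -16 0 0 0" --pt "-1 -40 0 -16 0 0 0" --pt "-1 -40 0 -16 0 0 0" --pt "-1 -40 0 -16 0 0 0" --pt "-1 -40 0 -16 0 0 0" --pt "-1 -30 0 -16 0 0 0" --pt "-1 0 0 0 0 0 0" --pt "-1 0 0 0 0 0 0"

```text
time: 1.15
tool_pos: [0.467, -0.3532, 0.2499]
tool_rot: [0.129, -0.129, 0.695, -0.695]
contact_force: [-0.2, -0.0, -1.2]
gripper_width: 1.002
```

Run:
```python
from h import *
T=camT("wrist"); np.save("T1.npy",T); im=manip.grab_frame("wrist"); cv2.imwrite("pics/w1.png",im)
plan([.476,-.35,.25])
```

```text
t 1.2 pos [ 0.4665 -0.3539  0.25  ] zdir -69.1->-69.1 j6 0.43 w 0.997 F [ 0.4 -0.3 -0.5]
 shift in current axes [-10.2  -0.   -0.3]  after-turn axes [-10.2  -0.   -0.3]  turn [0.01 0.   0.04]
```

View pics/w1.png

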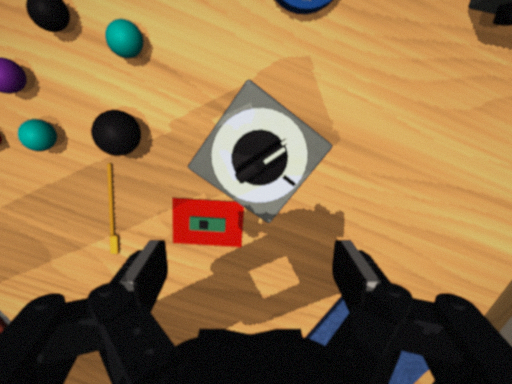

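The wrist view shows the dial: white disc centred near (259,156), mark near (289,181), white pointer line from about (265,160) to (285,145).

Run:
```python
from h import *
T=np.load("T1.npy"); im=cv2.imread("pics/w1.png")
hsv=cv2.cvtColor(im,cv2.COLOR_BGR2HSV)
roi=np.zeros(im.shape[:2],np.uint8); roi[95:215,195:325]=255
w=cv2.inRange(hsv,(0,0,165),(180,60,255))&roi
cs=max(cv2.findContours(w,cv2.RETR_EXTERNAL,cv2.CHAIN_APPROX_NONE)[0],key=len)
e=cv2.fitEllipse(cv2.convexHull(cs)); print("disc",e)
c=onz("wrist",e[0],.032,T); print("axis",c)
disc=np.zeros_like(w); cv2.ellipse(disc,(e[0],(e[1][0]*.9,e[1][1]*.9),e[2]),255,-1)
n,l,st,ce=cv2.connectedComponentsWithStats(cv2.inRange(hsv[:,:,2],0,120)&disc)
for i in range(1,n):
    if st[i][4]>4: print("dark",st[i],ce[i].round(1))
n,l,st,cw=cv2.connectedComponentsWithStats(cv2.inRange(hsv[:,:,2],110,255)&disc)
for i in range(1,n):
    if st[i][4]>4:
        print("light",st[i],cw[i].round(1))
        if st[i][4]<150:
            pts=np.argwhere(l==i)[:,::-1].astype(np.float32); W=np.array([onz("wrist",p,.072,T)[:2] for p in pts]); d=cv2.fitLine(W.astype(np.float32),2,0,.01,.01).ravel(); print("line dir",np.degrees(np.arctan2(d[1],d[0])),"centroid rel",W.mean(0)-c[:2],np.degrees(np.arctan2(*(W.mean(0)-c[:2])[::-1])))
cv2.imwrite("pics/m1.png",cv2.resize(im[95:225,185:335],(750,650)[:2])[:600])
for i in range(1,n): pass
```

```text
disc ((258.99505615234375, 154.83547973632812), (95.148193359375, 95.98104858398438), 71.9290542602539)
axis [ 0.4815123  -0.35917212  0.032     ]
dark [ 232  130   56   55 2334] [258.1 157.6]
dark [283 176  11   8  38] [287.9 179.6]
light [ 216  112   87   87 3599] [259.4 152.8]
```

View pics/m1.png

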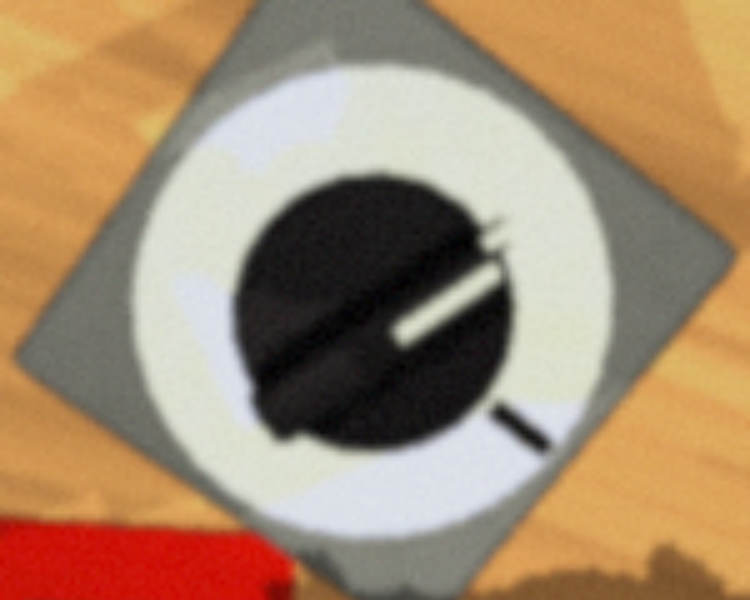

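Run:
```python
from h import *
T=np.load("T1.npy"); f=lambda x,y,z:onz("wrist",(185+x/5,95+y/5),z,T)[:2]
c=np.array([.4815,-.3592]); ang=lambda v:np.degrees(np.arctan2(v[1],v[0]))
a,b=f(400,335,.072),f(497,272,.072); print("ptr",ang(b-a),a-c,b-c,ang(b-c))
m0,m1=f(497,408,.032),f(548,448,.032); print("mark",ang(m1-m0),ang((m0+m1)/2-c),np.linalg.norm((m0+m1)/2-c))
d=np.radians(ang(b-a)); print("axis est from bar", b-.031*np.array([np.cos(d),np.sin(d)]))
t=onz("top",(335+214/5,170+213/5),.032)
print("top axis",t)
plan([.4815,-.3592,.12],ang(b-a)+90)
```

```text
ptr -35.21009691709684 [ 0.00169449 -0.00490766] [ 0.02180105 -0.01909658] -41.21666398207531
mark -107.2346895127403 -109.24596867830199 0.05029303196664736
axis est from bar [ 0.47797271 -0.36042271]
top axis [ 0.47887169 -0.36117545  0.032     ]
t 1.2 pos [ 0.4665 -0.3539  0.25  ] zdir -69.1->-125.2 j6 0.43 w 0.997 F [ 0.4 -0.3 -0.5]
 shift in current axes [-12.2 130.   10.3]  after-turn axes [-15.3 130.   -4.3]  turn [-1.000e-02  5.612e+01  4.000e-02]
```

Emit:
apply_moves --pt "-1 0 0 0 0 -8.2 0" --pt "-1 0 0 0 0 -8.2 0" --pt "-1 0 0 0 0 -8.2 0" --pt "-1 0 0 0 0 -8.2 0" --pt "-1 0 0 0 0 -8.2 0" --pt "-1 0 0 0 0 -8.2 0" --pt "-1 0 0 0 0 -8.2 0" --pt "-1 0 0 0 0 -8.2 0" --pt "-1 0 0 0 0 -8.2 0" --pt "-1 0 0 0 0 -8.2 0" --pt "-1 0 0 0 0 -8.2 0" --pt "-1 0 0 0 0 -8.2 0" --pt "-1 0 0 0 0 -8.2 0" --pt "-1 0 0 0 0 -8.2 0" --pt "-1 0 0 0 0 -8.2 0" --pt "-1 0 30 0 0 0 0" --pt "-1 0 30 0 0 0 0" --pt "-1 0 0 0 0 0 0" --pt "-1 0 0 0 0 0 0"

```text
time: 3.1
tool_pos: [0.466, -0.3544, 0.1901]
tool_rot: [0.672, -0.672, 0.22, -0.219]
contact_force: [-0.3, -0.4, -0.3]
gripper_width: 0.997
```

Run:
```python
from h import *
T=camT("wrist"); np.save("T2.npy",T); im=manip.grab_frame("wrist"); cv2.imwrite("pics/w2.png",im)
plan([.479,-.360,.1],54); print(proj("wrist",[[.479,-.36,.072],[.479,-.36,.032]],T))
```

```text
t 3.1 pos [ 0.4667 -0.3548  0.1916] zdir 53.8->54.0 j6 -1.72 w 1.002 F [ 0.3  0.1 -0.5]
 shift in current axes [12.8 91.6  3.1]  after-turn axes [12.9 91.6  3. ]  turn [ 0.02 -0.18  0.08]
[[252.63914896 203.8957314 ]
 [252.23989213 190.35814223]]
```

View pics/w2.png

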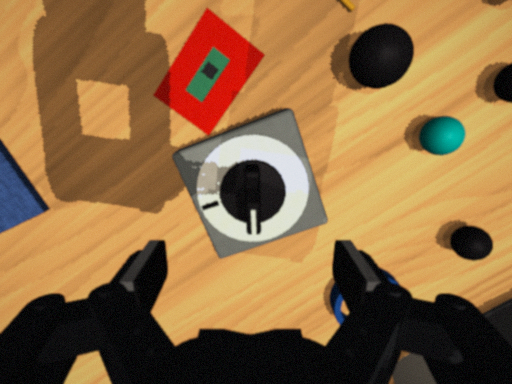

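The pointer bar is vertical in the image at column 253, so the grip is aligned with it. The mark is at (210,206). I'll refine both angles.

Run:
```python
from h import *
T=np.load("T2.npy"); im=cv2.imread("pics/w2.png"); hsv=cv2.cvtColor(im,cv2.COLOR_BGR2HSV)
roi=np.zeros(im.shape[:2],np.uint8); roi[120:255,180:325]=255
w=cv2.inRange(hsv,(0,0,160),(180,60,255))&roi
w=cv2.morphologyEx(w,cv2.MORPH_OPEN,np.ones((3,3)))
cs=max(cv2.findContours(w,cv2.RETR_EXTERNAL,cv2.CHAIN_APPROX_NONE)[0],key=len)
e=cv2.fitEllipse(cv2.convexHull(cs)); print(e); c=onz("wrist",e[0],.032,T); print("axis",c)
m=cv2.inRange(hsv[:,:,2],0,100); m[:,225:]=0; m[:,:198]=0; m[:195]=0; m[215:]=0
p=np.argwhere(m)[:,::-1]; W=np.array([onz("wrist",q,.032,T)[:2] for q in p]).astype(np.float32)
d=cv2.fitLine(W,2,0,.01,.01).ravel(); g=W.mean(0)-c[:2]; print(len(p),"mark stroke",np.degrees(np.arctan2(d[1],d[0])),"radial",np.degrees(np.arctan2(g[1],g[0])),np.linalg.norm(g))
m=cv2.inRange(hsv[:,:,2],140,255); k=np.zeros_like(m); k[207:233,246:260]=255; m&=k
p=np.argwhere(m)[:,::-1]; W=np.array([onz("wrist",q,.072,T)[:2] for q in p]).astype(np.float32)
d=cv2.fitLine(W,2,0,.01,.01).ravel(); print(len(p),"ptr",np.degrees(np.arctan2(d[1],d[0])),W.mean(0)-c[:2])
x0=T[:3,0]; print(p.min(0),p.max(0))
plan([*c[:2],.065],54)
```

```text
((252.40435791015625, 187.72792053222656), (107.24305725097656, 112.41685485839844), 87.32473754882812)
axis [ 0.47678111 -0.35817583  0.032     ]
101 mark stroke 78.942314 radial -103.54568162597074 0.042801960497759695
117 ptr -39.241257 [ 0.01611103 -0.01192547]
[246 210] [255 232]
t 3.1 pos [ 0.4667 -0.3548  0.1916] zdir 53.8->54.0 j6 -1.72 w 1.002 F [ 0.3  0.1 -0.5]
 shift in current axes [  9.9 126.6   3.3]  after-turn axes [ 10.1 126.6   3.2]  turn [ 0.02 -0.18  0.08]
```

Emit:
apply_moves --pt "-1 12 26 3 0 0 0" --pt "-1 0 30 0 0 0 0" --pt "-1 0 30 0 0 0 0" --pt "-1 0 25 0 0 0 0" --pt "-1 0 15 0 0 0 0" --pt "1 0 0 0 0 0 0" --pt "1 0 0 0 0 0 0" --pt "1 0 0 0 0 0 0" --pt "1 0 0 0 0 0 0" --pt "1 0 0 0 0 0 0" --pt "1 0 0 0 0 0 0" --pt "1 0 0 0 0 0 0" --pt "1 0 0 0 0 0 0"

```text
time: 4.45
tool_pos: [0.4783, -0.3598, 0.066]
tool_rot: [-0.671, 0.673, -0.219, 0.219]
contact_force: [-4.6, -2.4, 5.7]
gripper_width: 0.15
```

Run:
```python
from h import *
plan([.479,-.360,.065],54)
```

```text
t 4.5 pos [ 0.4783 -0.3598  0.066 ] zdir 53.9->54.0 j6 -1.71 w 0.150 F [-4.6 -2.4  5.7]
 shift in current axes [0.7 1.  0.2]  after-turn axes [0.7 1.  0.2]  turn [ 0.14 -0.1   0.09]
```

Emit:
apply_moves --pt "1 0 0 -1 0 4 0" --pt "1 0 0 0 0 8 0" --pt "1 0 0 0 0 8 0" --pt "1 0 0 0 0 8 0" --pt "1 0 0 0 0 8 0" --pt "1 0 0 0 0 8 0" --pt "1 0 0 0 0 8 0" --pt "1 0 0 0 0 8 0" --pt "1 0 0 0 0 6 0" --pt "1 0 0 0 0 0 0" --pt "1 0 0 0 0 0 0"

```text
time: 5.55
tool_pos: [0.4794, -0.3594, 0.0661]
tool_rot: [-0.446, 0.444, -0.548, 0.551]
contact_force: [3.8, 1.3, 5.9]
gripper_width: 0.149
```

Run:
```python
from h import *
T=camT("wrist"); np.save("T3.npy",T); im=manip.grab_frame("wrist"); cv2.imwrite("pics/w3.png",im)
plan([.479,-.360,.065],-14); print(manip.state()["ft_torque"])
```

```text
t 5.6 pos [ 0.4794 -0.3594  0.066 ] zdir -12.0->-14.0 j6 -0.56 w 0.150 F [3.5 2.4 5.1]
 shift in current axes [ 0.6  1.  -0.2]  after-turn axes [ 0.6  1.  -0.2]  turn [-0.22  2.03  0.01]
[ 0.38136339 -0.4814074  -0.04523014]
```

View pics/w3.png

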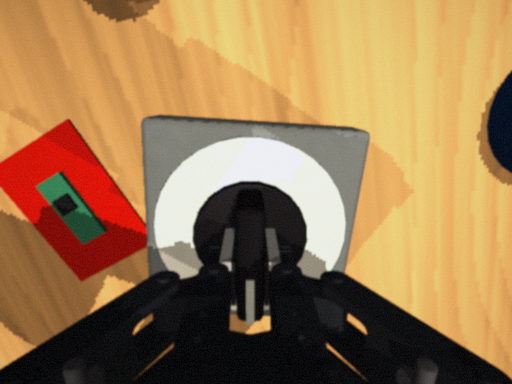

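The gripper still holds the bar and hides the mark. I'll release, rise and check.

Emit:
apply_moves --pt "-1 0 0 0 0 0 0" --pt "-1 0 0 0 0 0 0" --pt "-1 0 0 0 0 0 0" --pt "-1 0 0 0 0 0 0" --pt "-1 0 -25 0 0 0 0" --pt "-1 -10 -40 0 0 0 0" --pt "-1 -10 -40 0 0 0 0" --pt "-1 0 0 0 0 0 0" --pt "-1 0 0 0 0 0 0"

```text
time: 6.5
tool_pos: [0.4825, -0.34, 0.1707]
tool_rot: [-0.445, 0.445, -0.549, 0.551]
contact_force: [-0.3, 1.1, -0.0]
gripper_width: 1.001
```

Run:
```python
from h import *
T=camT("wrist"); np.save("T4.npy",T); im=manip.grab_frame("wrist"); cv2.imwrite("pics/w4.png",im)
plan([.479,-.360,.065],-14); u,v=proj("wrist",[[.479,-.36,.04]],T)[0].astype(int); print(u,v)
cv2.imwrite("pics/m4.png",cv2.resize(im[v-60:v+60,u-80:u+80],(800,600)))
```

```text
t 6.5 pos [ 0.4817 -0.3394  0.1688] zdir -12.1->-14.0 j6 -0.53 w 1.003 F [-0.3  0.5 -0.2]
 shift in current axes [ 20.7 103.8   1.8]  after-turn axes [ 20.6 103.8   2.4]  turn [ 0.04  1.91 -0.01]
250 205
```

View pics/m4.png

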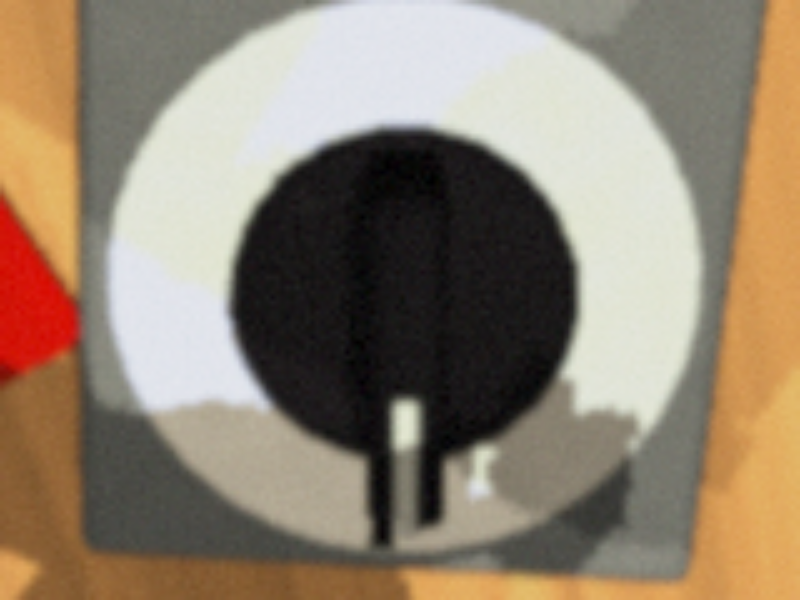

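The white pointer line is vertical at x≈405. The mark's outer end shows just left of it at (381,540), so the dial still needs about 5° clockwise. I'll re-grip and turn it.

Emit:
apply_moves --pt "-1 20 30 2 0 0 0" --pt "-1 0 30 0 0 0 0" --pt "-1 0 25 0 0 0 0" --pt "-1 0 18 0 0 0 0" --pt "1 0 0 0 0 0 0" --pt "1 0 0 0 0 0 0" --pt "1 0 0 0 0 0 0" --pt "1 0 0 0 0 0 0" --pt "1 0 0 0 0 0 0" --pt "1 0 0 0 0 0 0" --pt "1 0 0 0 0 0 0" --pt "1 0 0 0 0 5 0" --pt "1 0 0 0 0 0 0" --pt "1 0 0 0 0 0 0" --pt "-1 0 0 0 0 0 0" --pt "-1 0 0 0 0 0 0" --pt "-1 0 0 0 0 0 0" --pt "-1 0 0 0 0 0 0" --pt "-1 0 -25 0 0 0 0"

```text
time: 8.45
tool_pos: [0.4776, -0.3574, 0.0874]
tool_rot: [0.42, -0.421, 0.572, -0.566]
contact_force: [-0.8, 0.5, -0.9]
gripper_width: 0.976
```

Emit:
apply_moves --pt "-1 20 -40 0 0 0 0" --pt "-1 30 -30 0 0 0 0" --pt "-1 20 -10 0 0 0 0" --pt "-1 0 0 0 0 0 0" --pt "-1 0 0 0 0 0 0"

```text
time: 8.95
tool_pos: [0.4585, -0.4259, 0.1694]
tool_rot: [0.42, -0.42, 0.57, -0.568]
contact_force: [0.1, -1.2, -0.8]
gripper_width: 1.003
```

Run:
```python
from h import *
T=camT("wrist"); np.save("T5.npy",T); im=manip.grab_frame("wrist"); cv2.imwrite("pics/w5.png",im)
plan([.479,-.360,.065],-17); u,v=proj("wrist",[[.479,-.36,.04]],T)[0].astype(int); print(u,v)
cv2.imwrite("pics/m5.png",cv2.resize(im[v-60:v+60,u-80:u+80],(800,600)))
```

```text
t 9.0 pos [ 0.4584 -0.4251  0.1687] zdir -17.1->-17.0 j6 -0.57 w 1.001 F [-0.4  0.5 -0.5]
 shift in current axes [-68.  103.9   0.9]  after-turn axes [-68.3 103.7   0.6]  turn [ 0.19 -0.11 -0.16]
250 108
```

View pics/m5.png

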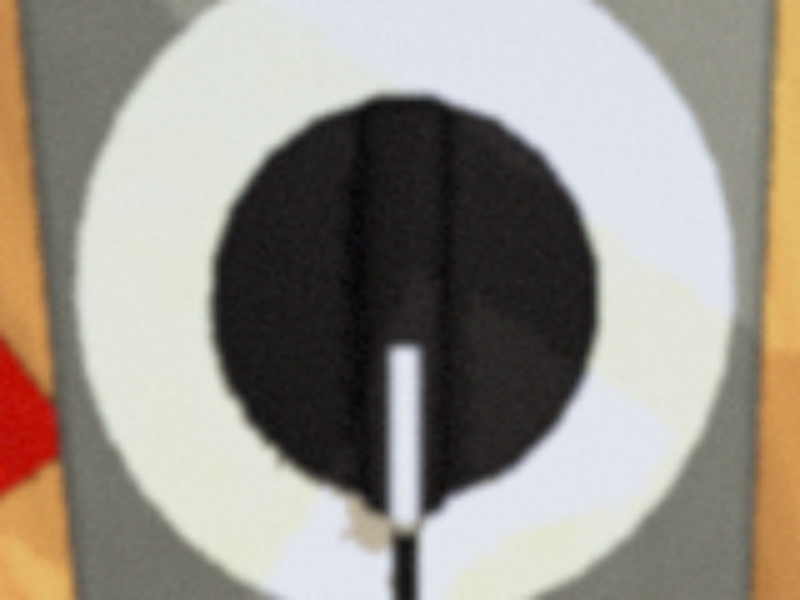

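The pointer line and the mark coincide at column 405, so the dial is done. Next is the sled handle.

Run:
```python
from h import *
plan([.555,.10,.17],-3.6)
```

```text
t 9.0 pos [ 0.4584 -0.4251  0.1687] zdir -17.1->-3.6 j6 -0.57 w 1.001 F [-0.4  0.5 -0.5]
 shift in current axes [-5.303e+02  4.000e-01 -6.220e+01]  after-turn axes [-530.1   -1.3   63.4]  turn [  0.17 -13.51  -0.18]
```

Emit:
apply_moves --pt "-1 0 0 0 0 -6.7 0" --pt "-1 0 0 0 0 -6.8 0" --pt "-1 -45 0 5 0 0 0" --pt "-1 -45 0 5 0 0 0" --pt "-1 -45 0 5 0 0 0" --pt "-1 -45 0 5 0 0 0" --pt "-1 -45 0 5 0 0 0" --pt "-1 -45 0 5 0 0 0" --pt "-1 -45 0 5 0 0 0" --pt "-1 -45 0 5 0 0 0" --pt "-1 -45 0 5 0 0 0" --pt "-1 -45 0 5 0 0 0" --pt "-1 -45 0 5 0 0 0" --pt "-1 -35 0 8 0 0 0" --pt "-1 0 0 0 0 0 0" --pt "-1 0 0 0 0 0 0"

```text
time: 10.6
tool_pos: [0.5537, 0.0998, 0.1691]
tool_rot: [0.484, -0.486, 0.516, -0.514]
contact_force: [0.1, -0.5, 0.1]
gripper_width: 1.001
```

Run:
```python
from h import *
T=camT("wrist"); np.save("T6.npy",T); im=manip.grab_frame("wrist"); cv2.imwrite("pics/w6.png",im); cv2.imwrite("pics/t6.png",manip.grab_frame("top"))
plan([.560,.182,.062],-3.6); print(proj("wrist",[[.56,.182,.072],[.56,.182,.022]],T))
```

```text
t 10.7 pos [0.5542 0.0982 0.1699] zdir -3.6->-3.6 j6 0.11 w 1.002 F [ 0.1  0.8 -0.4]
 shift in current axes [-84.  107.8   0.8]  after-turn axes [-84.  107.9   0.5]  turn [0.15 0.   0.03]
[[252.27314175  91.16214981]
 [251.9373413   92.45229827]]
```

View pics/w6.png

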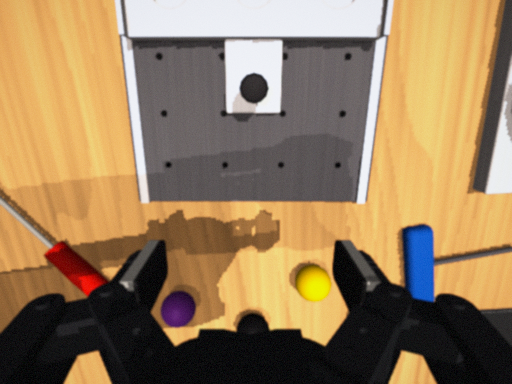

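The handle is at (254,88), about 2 mm from the prediction, and the sled edge is level in the image. Going to grip it.

Emit:
apply_moves --pt "-1 -43 0 1 0 0 0" --pt "-1 -43 20 0 0 0 0" --pt "-1 0 35 0 0 0 0" --pt "-1 0 35 0 0 0 0" --pt "-1 0 17 0 0 0 0" --pt "1 0 0 0 0 0 0" --pt "1 0 0 0 0 0 0" --pt "1 0 0 0 0 0 0" --pt "1 0 0 0 0 0 0" --pt "1 0 0 0 0 0 0" --pt "1 0 0 0 0 0 0" --pt "1 0 0 0 0 0 0"

```text
time: 11.9
tool_pos: [0.5614, 0.1845, 0.0667]
tool_rot: [0.484, -0.484, 0.516, -0.515]
contact_force: [-6.9, -1.2, 9.0]
gripper_width: 0.235
```

Run:
```python
from h import *
plan([.560,.182,.062],-3.6)
```

```text
t 11.9 pos [0.5614 0.1845 0.0667] zdir -3.6->-3.6 j6 0.25 w 0.235 F [-6.9 -1.2  9. ]
 shift in current axes [ 2.6  4.7 -1.3]  after-turn axes [ 2.6  4.7 -1.3]  turn [0.08 0.01 0.01]
```

Emit:
apply_moves --pt "1 10 -2 0 0 0 0" --pt "1 25 0 0 0 0 0" --pt "1 30 0 0 0 0 0" --pt "1 30 0 0 0 0 0" --pt "1 30 0 0 0 0 0" --pt "1 25 0 0 0 0 0" --pt "1 14 0 0 0 0 0" --pt "1 4 0 0 0 0 0" --pt "1 4 0 0 0 0 0" --pt "1 0 0 0 0 0 0"

```text
time: 12.9
tool_pos: [0.5513, 0.012, 0.0669]
tool_rot: [-0.484, 0.484, -0.515, 0.516]
contact_force: [0.0, -0.1, -0.1]
gripper_width: -0.002
```

Run:
```python
from h import *
plan([.551,.0145,.062],-3.6)
```

```text
t 12.9 pos [0.5513 0.012  0.0669] zdir -3.6->-3.6 j6 -0.05 w -0.002 F [ 0.  -0.1 -0.1]
 shift in current axes [-2.5  4.9 -0.5]  after-turn axes [-2.5  4.9 -0.5]  turn [-0.07 -0.03  0.03]
```

The fingers closed on nothing, so the grip slipped. I'll rise and look where the handle is.

Emit:
apply_moves --pt "1 0 -40 0 0 0 0" --pt "-1 40 -40 0 0 0 0" --pt "-1 40 -30 0 0 0 0" --pt "-1 0 0 0 0 0 0" --pt "-1 0 0 0 0 0 0" --pt "-1 0 0 0 0 0 0"

```text
time: 13.5
tool_pos: [0.5453, -0.0617, 0.1701]
tool_rot: [0.484, -0.485, 0.516, -0.514]
contact_force: [-0.2, -0.0, -0.4]
gripper_width: 0.846
```

Run:
```python
from h import *
T=camT("wrist"); np.save("T7.npy",T); im=manip.grab_frame("wrist"); cv2.imwrite("pics/w7.png",im)
plan([.551,.0145,.062],-3.6)
```

```text
t 13.6 pos [ 0.5451 -0.0614  0.1697] zdir -3.5->-3.6 j6 -0.19 w 0.925 F [ 0.3  0.4 -0. ]
 shift in current axes [-76.  107.8   1.5]  after-turn axes [-76.1 107.7   1.1]  turn [ 0.19  0.06 -0.05]
```

View pics/w7.png

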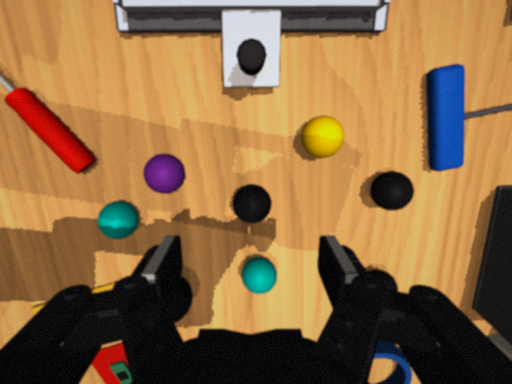

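Run:
```python
from h import *
T=np.load("T7.npy")
p=onz("wrist",(251,53),.072,T); print(p,onz("wrist",(254,88),.072,np.load("T6.npy")))
plan([p[0],p[1],.055],-3.6)
im=cv2.imread("pics/w7.png")
for c,s in blobs(im,(0,0,0),(180,255,60),100,(200,20,430,225)): print(c.round(1),s[:5],onz("wrist",c,.02,T).round(4),onz("wrist",c,.0275,T).round(4))
```

```text
[0.5525403  0.04657146 0.072     ] [0.56139002 0.18412287 0.072     ]
t 13.6 pos [ 0.5451 -0.0614  0.1697] zdir -3.5->-3.6 j6 -0.19 w 0.925 F [ 0.3  0.4 -0. ]
 shift in current axes [-108.1  114.8    1.1]  after-turn axes [-108.2  114.7    0.6]  turn [ 0.19  0.06 -0.05]
[330.   30.2] [281  27  99   6 308] [0.6222 0.0677 0.02  ] [0.6202 0.0663 0.0275]
[251.   56.5] [238  40  27  35 745] [0.553 0.051 0.02 ] [0.5529 0.05   0.0275]
[428.2 109.9] [426  72   4  94 219] [ 0.715  -0.0044  0.02  ] [ 0.7105 -0.0039  0.0275]
[390.9 190.2] [ 370  172   43   37 1246] [ 0.6869 -0.0814  0.02  ] [ 0.6832 -0.0788  0.0275]
[251.2 203.5] [ 233  185   38   38 1105] [ 0.5448 -0.087   0.02  ] [ 0.5449 -0.0842  0.0275]
```

The handle is at (0.5525, 0.047), so it has come 138 of 170 mm. I'll re-grip lower and finish the pull.

Emit:
apply_moves --pt "-1 -40 0 0 0 0 0" --pt "-1 -40 10 1 0 0 0" --pt "-1 -28 25 0 0 0 0" --pt "-1 0 35 0 0 0 0" --pt "-1 0 30 0 0 0 0" --pt "-1 0 15 0 0 0 0" --pt "1 0 0 0 0 0 0" --pt "1 0 0 0 0 0 0" --pt "1 0 0 0 0 0 0" --pt "1 0 0 0 0 0 0" --pt "1 0 0 0 0 0 0" --pt "1 0 0 0 0 0 0" --pt "1 0 0 0 0 0 0" --pt "1 8 0 0 0 0 0" --pt "1 10 0 0 0 0 0" --pt "1 8 0 0 0 0 0" --pt "1 5 0 0 0 0 0" --pt "1 2 0 0 0 0 0" --pt "1 0 0 0 0 0 0"

```text
time: 15.45
tool_pos: [0.5525, 0.0118, 0.0575]
tool_rot: [-0.484, 0.484, -0.515, 0.516]
contact_force: [-0.3, 0.2, -0.1]
gripper_width: 0.0
```

Run:
```python
from h import *
plan([.551,.0145,.062],-3.6)
```

```text
t 15.4 pos [0.5525 0.0118 0.0575] zdir -3.6->-3.6 j6 -0.05 w 0.000 F [-0.3  0.2 -0.1]
 shift in current axes [-2.6 -4.5 -1.6]  after-turn axes [-2.6 -4.5 -1.7]  turn [-0.1  -0.02  0.03]
```

Emit:
apply_moves --pt "1 0 -40 0 0 0 0" --pt "-1 40 -40 0 0 0 0" --pt "-1 35 -30 0 0 0 0" --pt "-1 0 0 0 0 0 0" --pt "-1 0 0 0 0 0 0" --pt "-1 0 0 0 0 0 0"

```text
time: 16.05
tool_pos: [0.5466, -0.0576, 0.1605]
tool_rot: [0.484, -0.484, 0.516, -0.515]
contact_force: [-1.2, 0.5, 0.0]
gripper_width: 0.846
```

Run:
```python
from h import *
T=camT("wrist"); np.save("T8.npy",T); im=manip.grab_frame("wrist"); cv2.imwrite("pics/w8.png",im)
for c,s in blobs(im,(0,0,0),(180,255,60),100,(200,10,430,225)): print(c.round(1),s[:5],onz("wrist",c,.02,T).round(4),onz("wrist",c,.065,T).round(4))
plan([.551,.0145,.062],-3.6)
t=manip.grab_frame("top"); cv2.imwrite("pics/t8.png",t)
cv2.imwrite("pics/m8.png",np.vstack([cv2.resize(im[:120,130:400],(675,300)),cv2.resize(t[130:235,75:310],(675,300))]))
```

```text
[329.8  16.7] [ 280   11  102   17 1067] [0.6207 0.0798 0.02  ] [0.6089 0.0696 0.065 ]
[208.6  17.2] [200  12  19  11 175] [0.5213 0.0857 0.02  ] [0.5264 0.0745 0.065 ]
[329.9  33. ] [281  30 101   5 298] [0.621  0.0677 0.02  ] [0.6092 0.0596 0.065 ]
[249.5  62.4] [236  46  28  35 770] [0.5527 0.0492 0.02  ] [0.5524 0.0442 0.065 ]
[393.9 197.1] [ 372  178   44   39 1330] [ 0.687  -0.0816  0.02  ] [ 0.664  -0.0644  0.065 ]
[250.3 209.2] [ 232  192   38   33 1067] [ 0.545  -0.0854  0.02  ] [ 0.5461 -0.0676  0.065 ]
t 16.1 pos [ 0.5464 -0.0573  0.1601] zdir -3.6->-3.6 j6 -0.18 w 0.923 F [1.1 0.1 0.1]
 shift in current axes [-71.8  98.2   0.5]  after-turn axes [-71.9  98.1   0.1]  turn [ 0.18  0.02 -0.04]
```

View pics/m8.png

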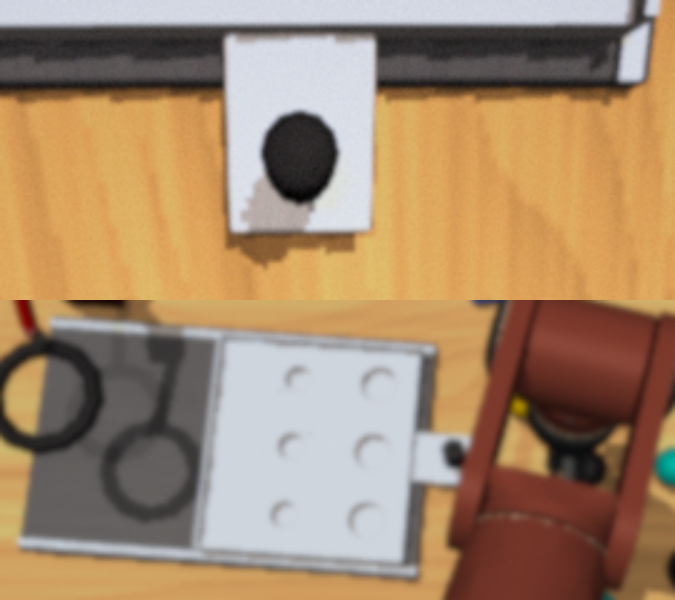

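Run:
```python
from h import *
T=np.load("T8.npy")
for u in(205,310): print("plate edge",onz("wrist",(u,11),.03,T).round(4),"base edge",onz("wrist",(u,34),.014,T).round(4))
f=lambda x,y,z:onz("top",(75+x*235/675,130+y*105/300),z).round(4)
print("lip outer",f(218,40,.039),f(195,245,.039),"base far",f(55,20,.014),f(22,245,.014),"base near",f(435,48,.014),f(415,275,.014))
for q in((300,80),(293,147),(285,215),(380,85),(374,152),(366,220)): print("dimple",f(*q,.03))
```

```text
plate edge [0.52   0.0877 0.03  ] base edge [0.5162 0.0747 0.014 ]
plate edge [0.6025 0.0825 0.03  ] base edge [0.6056 0.0691 0.014 ]
lip outer [0.6657 0.2777 0.039 ] [0.4617 0.2891 0.039 ] base far [0.6919 0.449  0.014 ] [0.4625 0.464  0.014 ] base near [0.6675 0.0655 0.014 ] [0.4377 0.08   0.014 ]
dimple [0.6283 0.1969 0.03  ]
dimple [0.5606 0.201  0.03  ]
dimple [0.4931 0.2059 0.03  ]
dimple [0.6243 0.118  0.03  ]
dimple [0.5566 0.1219 0.03  ]
dimple [0.4892 0.1276 0.03  ]
```

The near edges, the lip position and the second slip (no further motion against the pull) all say the sled is at its outer stop. Its travel was about 3 cm at the start. Next I'll map every ball and choose grasp directions.

```bash
cat >> h.py <<'E'
def clear(P,r,obs,op):
    """best jaw directions: clearance of finger boxes (op..op+14.5 from centre, +-13 wide) to obstacle discs"""
    out=[]
    for d in range(-90,90,5):
        a=np.radians(d); z=np.array([np.cos(a),np.sin(a)]); x=np.array([-z[1],z[0]]); m=9
        for q,rq in obs:
            v=np.array(q)-P; u=abs(v@z); w=abs(v@x)
            du=max(op/2-u,u-(op/2+15),0); dw=max(w-13,0); m=min(m,np.hypot(du,dw)-rq)
        out.append((round(m*1000),d)) if m<9 else None
    return sorted([( round(o[0]),o[1]) for o in out],reverse=True)[:6]
E
python3 - <<'E'
from h import *
im=cv2.imread("pics/top0.png")
S={}
for n,lo,hi in(("yel",(22,150,120),(35,255,255)),("tur",(80,120,60),(95,255,255)),("pur",(125,60,40),(165,255,255))):
    for c,s in blobs(im,lo,hi,40,(200,120,340,260)):
        S[n+str(len(S))]=(onz("top",c,.02)[:2],.02); print(n,c.round(1),s[4],S[n+str(len(S)-1)][0].round(4))
T=np.load("T7.npy"); w=cv2.imread("pics/w7.png")
for n,lo,hi in(("yel",(22,150,120),(35,255,255)),("tur",(80,120,60),(95,255,255)),("pur",(125,60,40),(165,255,255))):
    for c,s in blobs(w,lo,hi,200): print("w7",n,c.round(1),onz("wrist",c,.02,T).round(4))
S["A"]=((.686,-.082),.02);S["B"]=((.680,-.197),.02);S["C"]=((.545,-.087),.02);S["L"]=((.445,-.190),.0275)
S["sled"]=((.553,.047),.03)
for k,op in(("A",.06),("A",.085),("B",.085),("C",.06),("C",.07),("L",.07),("L",.085)):
    o=[v for n,v in S.items() if n!=k]
    if k=="A": o+= [((.713+.0,y),.012) for y in(-.04,-.02,0,.02)]
    print(k,op,clear(np.array(S[k][0]),S[k][1],o,op))
E
```

```text
yel [257.  163.5] 132 [ 0.6176 -0.023 ]
tur [309.2 188.1] 108 [ 0.5483 -0.1717]
tur [282.7 238.4] 114 [ 0.4055 -0.0963]
pur [266.1 218.2] 129 [ 0.4611 -0.0498]
w7 yel [323.4 135.8] [ 0.6178 -0.0225  0.02  ]
w7 tur [117.  219.8] [ 0.4033 -0.0966  0.02  ]
w7 tur [258.9 275.4] [ 0.5482 -0.173   0.02  ]
w7 pur [163.8 173.3] [ 0.46   -0.0498  0.02  ]
A 0.06 [(-28, 50), (-28, 45), (-28, 40), (-29, 55), (-30, 85), (-30, 80)]
A 0.085 [(-28, 55), (-28, 50), (-28, 45), (-28, 40), (-28, 35), (-30, 85)]
B 0.085 [(-28, 35), (-28, 30), (-28, 25), (-28, 20), (-30, 85), (-30, 80)]
C 0.06 [(-28, 5), (-28, 0), (-28, -5), (-28, -10), (-28, -15), (-30, 85)]
C 0.07 [(-28, 10), (-28, 5), (-28, 0), (-28, -5), (-28, -10), (-28, -15)]
L 0.07 [(-20, -20), (-20, -25), (-20, -30), (-30, 85), (-30, 80), (-30, 75)]
L 0.085 [(-20, -20), (-20, -25), (-20, -30), (-30, 85), (-30, 80), (-30, 75)]
```

```bash
sed -i 's/op\/2+15)/op\/2+.015)/; s/w-13,0/w-.013,0/' h.py
python3 - <<'E'
from h import *
S={"y":((.6177,-.0227),.02),"t1":((.548,-.1725),.02),"t2":((.404,-.0965),.02),"p":((.4605,-.0498),.02)}
S["A"]=((.686,-.082),.02);S["B"]=((.680,-.197),.02);S["C"]=((.545,-.087),.02);S["L"]=((.445,-.190),.0275)
S["sled"]=((.553,.047),.03)
for k,op in(("A",.06),("A",.085),("B",.085),("C",.06),("C",.085),("L",.085)):
    o=[v for n,v in S.items() if n!=k]
    if k=="A": o+= [((.725,y),.013) for y in(-.05,-.03,-.01)]
    if k=="L": o+= [((x,y),.006) for x,y in zip(np.linspace(.30,.42,9),np.linspace(-.22,-.185,9))]
    print(k,op,clear(np.array(S[k][0]),S[k][1],o,op))
t=onz("top",(325,288),.005),onz("top",(313,245),.005); print("tweezers",t)
print("tape",onz("top",(364,142),.02), "hexkey",onz("top",(240,127),.01),onz("top",(272,123),.01),onz("top",(251,90),.01))
plan([.545,-.087,.09],-3.6)
E
```

```text
A 0.06 [(25, -35), (25, -40), (25, -45), (25, -65), (24, -50), (24, -55)]
A 0.085 [(21, -75), (21, -80), (18, -70), (17, -85), (16, -15), (15, -65)]
B 0.085 [(64, 30), (63, 25), (60, 20), (60, -40), (59, 35), (58, 15)]
C 0.06 [(32, 40), (32, 15), (31, 45), (31, 35), (31, 30), (31, 20)]
C 0.085 [(23, 10), (22, 15), (20, 40), (20, 20), (19, 50), (19, 45)]
L 0.085 [(35, 75), (32, 80), (32, 70), (29, 65), (28, 85), (26, 60)]
tweezers (array([ 0.27094448, -0.21430985,  0.005     ]), array([ 0.38878567, -0.18251607,  0.005     ]))
tape [ 0.68615778 -0.33278726  0.02      ] hexkey [0.72909233 0.02746349 0.01      ] [ 0.74276647 -0.06610803  0.01      ] [ 0.84448983 -0.00335915  0.01      ]
t 16.1 pos [ 0.5464 -0.0571  0.16  ] zdir -3.6->-3.6 j6 -0.18 w 0.989 F [-0.7 -0.1  0.5]
 shift in current axes [30.  70.   0.7]  after-turn axes [29.9 70.   0.5]  turn [ 0.19  0.04 -0.04]
```

Emit:
apply_moves --pt "-1 15 0 0 0 8.2 0" --pt "-0.5 15 0 -5 0 8.2 0" --pt "-0.5 0 0 0 0 8.2 0" --pt "-0.5 0 0 0 0 8.2 0" --pt "-0.5 0 0 0 0 8.2 0" --pt "-0.5 0 0 0 0 8.2 0" --pt "-0.5 0 0 0 0 8.2 0" --pt "-0.5 0 0 0 0 8.2 0" --pt "-0.5 0 0 0 0 8.2 0" --pt "-0.5 0 0 0 0 8.2 0" --pt "-0.5 0 0 0 0 8 0" --pt "-0.5 0 0 0 0 0 0" --pt "-0.5 0 0 0 0 0 0"

```text
time: 17.45
tool_pos: [0.5381, -0.0859, 0.161]
tool_rot: [-0.021, 0.02, 0.707, -0.707]
contact_force: [-0.1, 0.7, -0.3]
gripper_width: 0.747
```

```bash
cat >> h.py <<'E'
def balls(n,T=None,roi=None,im=None,amin=200):
    T=camT(n) if T is None else T; im=manip.grab_frame(n) if im is None else im; c=manip.calibration(n)
    out=[]
    for ce,s in blobs(im,(0,0,0),(180,255,62),amin,roi):
        if s[4]<.6*s[2]*s[3] or not .7<s[2]/s[3]<1.4 or s[4]>4500: continue
        p=onz(n,ce,.02,T); d=np.linalg.norm(p-T[:3,3]); r=np.sqrt(s[4]/np.pi)*d/c["mtx"][0,0]
        out.append((p[:2].round(4),round(r,4))); print(n,ce.round(0),"small@",p[:2].round(4),"big@",onz(n,ce,.0275,T)[:2].round(4),"r %.3f"%r)
    return out
E
python3 - <<'E'
from h import *
T=camT("wrist"); im=manip.grab_frame("wrist"); cv2.imwrite("pics/w9.png",im); balls("wrist",T,None,im)
plan([.545,-.087,.024],-93.6)
E
```

```text
wrist [235.  14.] small@ [ 0.681  -0.0814] big@ [ 0.6791 -0.0816] r 0.020
wrist [251. 174.] small@ [ 0.5452 -0.0868] big@ [ 0.5471 -0.0869] r 0.019
t 17.5 pos [ 0.5382 -0.0861  0.1612] zdir -93.4->-93.6 j6 1.34 w 0.752 F [ 0.8 -0.  -0.1]
 shift in current axes [ -7.  137.2   0.6]  after-turn axes [ -6.8 137.2   0.5]  turn [0.02 0.18 0.08]
```

Emit:
apply_moves --pt "-0.5 -7 30 0 0 0 0" --pt "-0.5 0 40 0 0 0 0" --pt "-0.5 0 40 0 0 0 0" --pt "-0.5 0 20 0 0 0 0" --pt "-0.5 0 7 0 0 0 0" --pt "1 0 0 0 0 0 0" --pt "1 0 0 0 0 0 0" --pt "1 0 0 0 0 0 0" --pt "1 0 0 0 0 0 0" --pt "1 0 0 0 0 0 0" --pt "1 0 0 0 0 0 0" --pt "1 0 -15 0 0 0 0" --pt "1 0 -30 0 0 0 0" --pt "1 0 -40 0 0 0 0" --pt "1 0 -40 0 0 0 0" --pt "1 0 0 0 0 0 0"

```text
time: 19.1
tool_pos: [0.5494, -0.0882, 0.1582]
tool_rot: [0.018, -0.027, -0.706, 0.708]
contact_force: [0.2, 0.1, 0.7]
gripper_width: 0.434
```

Run:
```python
from h import *
plan([.563,.200,.15],-93.6)
```

```text
t 19.1 pos [ 0.5494 -0.0882  0.1582] zdir -93.6->-93.6 j6 1.34 w 0.434 F [0.2 0.1 0.7]
 shift in current axes [   4.6    7.3 -288.5]  after-turn axes [   4.6    8.2 -288.4]  turn [-0.17  0.01 -0.73]
```

Emit:
apply_moves --pt "1 0 0 -25 0 0 0" --pt "1 0 0 -40 0 0 0" --pt "1 0 0 -45 0 0 0" --pt "1 0 0 -45 0 0 0" --pt "1 0 0 -45 0 0 0" --pt "1 0 0 -40 0 0 0" --pt "1 0 0 -30 0 0 0" --pt "1 0 0 -18 0 0 0" --pt "1 0 0 0 0 0 0" --pt "1 0 0 0 0 0 0"

```text
time: 20.1
tool_pos: [0.5633, 0.1998, 0.1496]
tool_rot: [0.022, -0.022, -0.706, 0.707]
contact_force: [-0.1, 0.5, -0.4]
gripper_width: 0.435
```

Run:
```python
from h import *
T=camT("wrist"); np.save("T10.npy",T); im=manip.grab_frame("wrist"); cv2.imwrite("pics/w10.png",im)
plan([.563,.206,.05],-93.6)
a=np.radians(3.65); ys=np.array([np.sin(a),np.cos(a),0]); xs=np.array([np.cos(a),-np.sin(a),0]); h=np.array([.5528,.0462,.03])
for d,n in((.08,"w"),(.16,"n")):
  for k in(-1,0,1): P=h+d*ys+.068*k*xs; print(n,k,P[:2].round(4)); cv2.circle(im,tuple(int(v) for v in proj("wrist",P,T)[0].round()),2,(0,0,255),-1)
cv2.imwrite("pics/w10b.png",im)
```

```text
t 20.1 pos [0.5634 0.1993 0.1497] zdir -93.6->-93.6 j6 1.85 w 0.440 F [-0.4  0.3 -1.1]
 shift in current axes [ 0.8 99.7 -6.7]  after-turn axes [ 0.9 99.7 -6.6]  turn [-0.05 -0.04  0.04]
w -1 [0.49   0.1304]
w 0 [0.5579 0.126 ]
w 1 [0.6258 0.1217]
n -1 [0.4951 0.2102]
n 0 [0.563  0.2059]
n 1 [0.6308 0.2015]
```

View pics/w10b.png

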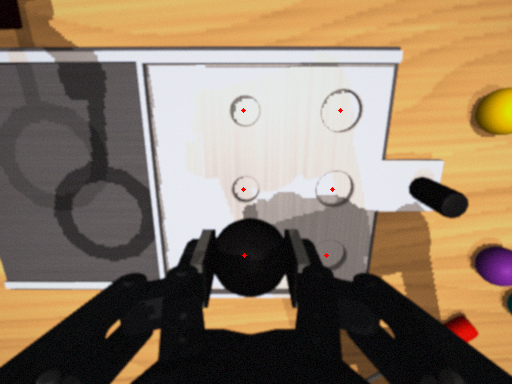

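The predicted dimple points (red) lie within about 2 mm of the real ones, which sit slightly towards −y. Lowering the first small ball into the middle narrow dimple.

Emit:
apply_moves --pt "1 1 30 -5 0 0 0" --pt "1 0 35 0 0 0 0" --pt "1 0 22 0 0 0 0" --pt "1 0 10 0 0 0 0" --pt "1 0 0 0 0 0 0" --pt "1 0 0 0 0 0 0"

```text
time: 20.75
tool_pos: [0.5635, 0.2045, 0.0536]
tool_rot: [-0.022, 0.023, 0.707, -0.707]
contact_force: [0.2, -0.2, 0.1]
gripper_width: 0.432
```

Run:
```python
from h import *
plan([.563,.204,.05],-93.6)
```

```text
t 20.8 pos [0.5635 0.2045 0.0536] zdir -93.7->-93.6 j6 1.86 w 0.432 F [ 0.2 -0.2  0.1]
 shift in current axes [0.5 3.6 0.6]  after-turn axes [0.5 3.6 0.6]  turn [ 0.   -0.08 -0.04]
```

Lower by 3 mm, open gently, rise, then head for ball A.

Emit:
apply_moves --pt "1 0 3 0 0 0 0" --pt "1 0 0 0 0 0 0" --pt "-0.2 0 0 0 0 0 0" --pt "-0.2 0 0 0 0 0 0" --pt "-0.4 0 0 0 0 0 0" --pt "-0.4 0 0 0 0 0 0" --pt "-0.4 0 -15 0 0 0 0" --pt "-0.4 0 -40 0 0 0 0" --pt "-0.5 0 -45 0 0 0 0" --pt "-0.5 0 0 0 0 0 0"

```text
time: 21.75
tool_pos: [0.5677, 0.2067, 0.1597]
tool_rot: [-0.017, 0.027, 0.708, -0.705]
contact_force: [1.2, -0.1, 0.6]
gripper_width: 0.749
```

Run:
```python
from h import *
T=camT("wrist"); im=manip.grab_frame("wrist"); cv2.imwrite("pics/w11.png",im)
for c,s in blobs(im,(0,0,0),(180,255,62),300,(150,60,400,330)): print(c.round(1),s[:5],onz("wrist",c,.046,T).round(4))
plan([.62,-.082,.16],-93.6)
tp=manip.grab_frame("top"); cv2.imwrite("pics/t11.png",tp); balls("top",None,(240,120,400,250),tp,60)
```

```text
[253.8 197.9] [ 232  177   44   44 1505] [0.5618 0.2044 0.046 ]
[165.4 271.2] [ 150  184   40  146 3489] [0.4929 0.2935 0.046 ]
[349.8 291. ] [ 309  215   91  115 5594] [0.46  0.116 0.046]
t 21.8 pos [0.566  0.2062 0.1563] zdir -93.6->-93.6 j6 1.86 w 0.748 F [-0.1 -0.   0. ]
 shift in current axes [-72.   -3.9 284.2]  after-turn axes [-72.   -3.7 284.2]  turn [ 0.17  0.01 -0.56]
top [278. 141.] small@ [ 0.6853 -0.0822] big@ [ 0.6831 -0.0817] r 0.016
top [317. 143.] small@ [ 0.6802 -0.1961] big@ [ 0.6779 -0.1949] r 0.017
top [377. 212.] small@ [ 0.4812 -0.3633] big@ [ 0.4802 -0.3611] r 0.030
top [317. 224.] small@ [ 0.4451 -0.1917] big@ [ 0.4443 -0.1905] r 0.024
```

Emit:
apply_moves --pt "-0.5 -20 0 40 0 0 0" --pt "-0.5 -20 0 40 0 0 0" --pt "-0.5 -20 0 40 0 0 0" --pt "-0.5 -20 0 40 0 0 0" --pt "-0.5 -20 0 40 0 0 0" --pt "-0.5 -20 0 40 0 0 0" --pt "-0.5 -5 0 40 0 0 0" --pt "-0.5 0 0 0 0 0 0" --pt "-0.5 0 0 0 0 0 0"

```text
time: 22.75
tool_pos: [0.6691, -0.0825, 0.1482]
tool_rot: [-0.024, 0.022, 0.707, -0.706]
contact_force: [-0.3, 0.5, 0.3]
gripper_width: 0.746
```

Run:
```python
from h import *
T=camT("wrist"); im=manip.grab_frame("wrist"); cv2.imwrite("pics/w12.png",im); balls("wrist",T,None,im)
plan([.6855,-.082,.024],-93.6)
```

```text
wrist [375. 164.] small@ [ 0.6816 -0.1968] big@ [ 0.6835 -0.1935] r 0.022
wrist [248. 167.] small@ [ 0.6863 -0.0818] big@ [ 0.6881 -0.0819] r 0.019
t 22.8 pos [ 0.6692 -0.0815  0.1485] zdir -93.6->-93.6 j6 1.40 w 0.749 F [-0.3  0.1  0.2]
 shift in current axes [-16.7 124.4  -0.4]  after-turn axes [-16.3 124.5  -0.5]  turn [ 0.05 -0.02  0.16]
```

Emit:
apply_moves --pt "-0.5 -17 30 0 0 0 0" --pt "-0.5 0 40 0 0 0 0" --pt "-0.5 0 30 0 0 0 0" --pt "-0.5 0 18 0 0 0 0" --pt "-0.5 0 7 0 0 0 0" --pt "1 0 0 0 0 0 0" --pt "1 0 0 0 0 0 0" --pt "1 0 0 0 0 0 0" --pt "1 0 0 0 0 0 0" --pt "1 0 0 0 0 0 0" --pt "1 0 0 0 0 0 0" --pt "1 0 -15 0 0 0 0" --pt "1 0 -30 0 0 0 0" --pt "1 0 -35 0 0 0 0" --pt "1 0 -35 0 0 0 0" --pt "1 0 0 0 0 0 0"

```text
time: 24.4
tool_pos: [0.6906, -0.0838, 0.1481]
tool_rot: [0.018, -0.026, -0.706, 0.708]
contact_force: [0.7, -0.3, 1.0]
gripper_width: 0.438
```

Run:
```python
from h import *
plan([.631,.1995,.14],-93.6)
```

```text
t 24.4 pos [ 0.6906 -0.0838  0.1481] zdir -93.6->-93.6 j6 1.41 w 0.438 F [ 0.7 -0.3  1. ]
 shift in current axes [  77.3    6.7 -279. ]  after-turn axes [  77.2    8.1 -279. ]  turn [-0.12  0.   -0.66]
```

Emit:
apply_moves --pt "1 8 0 -25 0 0 0" --pt "1 10 0 -40 0 0 0" --pt "1 12 0 -42 0 0 0" --pt "1 12 0 -45 0 0 0" --pt "1 12 0 -45 0 0 0" --pt "1 10 0 -40 0 0 0" --pt "1 7 0 -30 0 0 0" --pt "1 2 8 -15 0 0 0" --pt "1 0 0 0 0 0 0" --pt "1 0 0 0 0 0 0"

```text
time: 25.4
tool_pos: [0.6315, 0.2021, 0.1309]
tool_rot: [0.023, -0.022, -0.706, 0.707]
contact_force: [-0.3, -1.1, -0.3]
gripper_width: 0.433
```

Run:
```python
from h import *
plan([.631,.1995,.0505],-93.6)
```

```text
t 25.4 pos [0.6315 0.2021 0.1309] zdir -93.6->-93.6 j6 1.83 w 0.433 F [-0.3 -1.1 -0.3]
 shift in current axes [ 0.2 80.4  2.5]  after-turn axes [ 0.4 80.4  2.6]  turn [-0.08 -0.01  0.1 ]
```

Emit:
apply_moves --pt "1 0 30 2 0 0 0" --pt "1 0 30 0 0 0 0" --pt "1 0 14 0 0 0 0" --pt "1 0 6 0 0 0 0" --pt "1 0 0 0 0 0 0" --pt "1 0 0 0 0 0 0" --pt "-0.2 0 0 0 0 0 0" --pt "-0.2 0 0 0 0 0 0" --pt "-0.4 0 0 0 0 0 0" --pt "-0.4 0 0 0 0 0 0" --pt "-0.4 0 -15 0 0 0 0" --pt "-0.4 0 -40 0 0 0 0" --pt "-0.5 0 -45 0 0 0 0" --pt "-0.5 0 0 0 0 0 0" --pt "-0.5 0 0 0 0 0 0"

```text
time: 26.9
tool_pos: [0.6333, 0.2015, 0.1556]
tool_rot: [-0.02, 0.024, 0.707, -0.706]
contact_force: [-0.2, -0.2, -0.4]
gripper_width: 0.748
```

Run:
```python
from h import *
T=camT("wrist"); im=manip.grab_frame("wrist"); cv2.imwrite("pics/w13.png",im)
for c,s in blobs(im,(0,0,0),(180,255,62),300,(150,60,400,330)): print(c.round(1),s[:5],onz("wrist",c,.046,T).round(4))
plan([.675,-.197,.15],-93.6)
tp=manip.grab_frame("top"); balls("top",None,(240,120,400,250),tp,60)
```

```text
[252.  195.8] [ 230  174   44   45 1552] [0.6298 0.2004 0.046 ]
[167.4 284.7] [ 150  235   40   95 2762] [0.5447 0.287  0.046 ]
[349.4 292.1] [ 309  234   91   96 5463] [0.5254 0.1119 0.046 ]
[252.1 264.5] [ 232  244   41   42 1345] [0.5619 0.2044 0.046 ]
t 26.9 pos [0.632  0.2012 0.1531] zdir -93.6->-93.6 j6 1.83 w 0.751 F [-0.4  0.1 -1.5]
 shift in current axes [-67.9   3.  394.7]  after-turn axes [-67.9   3.1 394.7]  turn [ 0.02  0.01 -0.08]
top [317. 143.] small@ [ 0.6806 -0.1961] big@ [ 0.6784 -0.1949] r 0.017
top [377. 212.] small@ [ 0.481  -0.3636] big@ [ 0.4801 -0.3613] r 0.030
top [317. 224.] small@ [ 0.4451 -0.1917] big@ [ 0.4443 -0.1905] r 0.024
```

Two small balls are seated. Now ball B.

Emit:
apply_moves --pt "-0.5 -7 0 40 0 0 0" --pt "-0.5 -7 0 44 0 0 0" --pt "-0.5 -7 0 44 0 0 0" --pt "-0.5 -7 0 44 0 0 0" --pt "-0.5 -7 0 44 0 0 0" --pt "-0.5 -7 0 44 0 0 0" --pt "-0.5 -7 0 44 0 0 0" --pt "-0.5 -7 0 44 0 0 0" --pt "-0.5 -7 0 44 0 0 0" --pt "-0.5 0 0 0 0 0 0" --pt "-0.5 0 0 0 0 0 0"

```text
time: 28.1
tool_pos: [0.6689, -0.1947, 0.1498]
tool_rot: [-0.024, 0.022, 0.707, -0.706]
contact_force: [-0.2, 0.9, -0.0]
gripper_width: 0.75
```

Run:
```python
from h import *
T=camT("wrist"); im=manip.grab_frame("wrist"); cv2.imwrite("pics/w14.png",im); b=balls("wrist",T,None,im)
plan([.681,-.1965,.024],-93.6)
```

```text
wrist [252. 171.] small@ [ 0.6816 -0.1964] big@ [ 0.6835 -0.1965] r 0.019
t 28.1 pos [ 0.6691 -0.1935  0.15  ] zdir -93.6->-93.6 j6 1.25 w 0.747 F [0.1 0.8 0.4]
 shift in current axes [-12.4 126.    2.5]  after-turn axes [-12.1 126.    2.3]  turn [ 0.09 -0.02  0.18]
```

Emit:
apply_moves --pt "-0.5 -12 30 2 0 0 0" --pt "-0.5 0 40 0 0 0 0" --pt "-0.5 0 30 0 0 0 0" --pt "-0.5 0 19 0 0 0 0" --pt "-0.5 0 7 0 0 0 0" --pt "1 0 0 0 0 0 0" --pt "1 0 0 0 0 0 0" --pt "1 0 0 0 0 0 0" --pt "1 0 0 0 0 0 0" --pt "1 0 0 0 0 0 0" --pt "1 0 0 0 0 0 0" --pt "1 0 -15 0 0 0 0" --pt "1 0 -30 0 0 0 0" --pt "1 0 -35 0 0 0 0" --pt "1 0 -35 0 0 0 0" --pt "1 0 0 0 0 0 0" --pt "1 0 0 0 0 0 0"

```text
time: 29.85
tool_pos: [0.6824, -0.1971, 0.1429]
tool_rot: [0.021, -0.023, -0.706, 0.707]
contact_force: [-0.4, 0.2, -1.7]
gripper_width: 0.433
```

Run:
```python
from h import *
plan([.495,.2085,.14],-93.6)
```

```text
t 29.9 pos [ 0.6824 -0.1971  0.1429] zdir -93.6->-93.6 j6 1.25 w 0.433 F [-0.4  0.2 -1.7]
 shift in current axes [ 212.5    2.  -393. ]  after-turn axes [ 212.5    2.9 -393. ]  turn [-0.05 -0.   -0.14]
```

Emit:
apply_moves --pt "1 12 0 -23 0 0 0" --pt "1 20 0 -38 0 0 0" --pt "1 22 0 -40 0 0 0" --pt "1 22 0 -40 0 0 0" --pt "1 22 0 -40 0 0 0" --pt "1 22 0 -40 0 0 0" --pt "1 22 0 -40 0 0 0" --pt "1 22 0 -40 0 0 0" --pt "1 20 0 -38 0 0 0" --pt "1 16 0 -30 0 0 0" --pt "1 9 0 -18 0 0 0" --pt "1 3 0 -6 0 0 0" --pt "1 0 0 0 0 0 0" --pt "1 0 0 0 0 0 0"

```text
time: 31.25
tool_pos: [0.4949, 0.2079, 0.1402]
tool_rot: [0.023, -0.022, -0.706, 0.707]
contact_force: [0.6, -0.1, -0.2]
gripper_width: 0.436
```

Run:
```python
from h import *
plan([.495,.2085,.0505],-93.6)
```

```text
t 31.2 pos [0.4949 0.2079 0.1402] zdir -93.6->-93.6 j6 1.89 w 0.436 F [ 0.6 -0.1 -0.2]
 shift in current axes [-0.1 89.7 -0.7]  after-turn axes [-0.  89.7 -0.6]  turn [-0.05 -0.03  0.07]
```

Emit:
apply_moves --pt "1 0 32 0 0 0 0" --pt "1 0 35 0 0 0 0" --pt "1 0 16 0 0 0 0" --pt "1 0 6 0 0 0 0" --pt "1 0 0 0 0 0 0" --pt "1 0 0 0 0 0 0" --pt "-0.2 0 0 0 0 0 0" --pt "-0.2 0 0 0 0 0 0" --pt "-0.4 0 0 0 0 0 0" --pt "-0.4 0 0 0 0 0 0" --pt "-0.4 0 -15 0 0 0 0" --pt "-0.4 0 -40 0 0 0 0" --pt "-0.8 0 -45 0 0 0 0" --pt "-0.8 0 0 0 0 0 0" --pt "-0.8 0 0 0 0 0 0"

```text
time: 32.75
tool_pos: [0.4963, 0.2092, 0.1551]
tool_rot: [-0.02, 0.024, 0.707, -0.706]
contact_force: [-0.1, 0.3, -1.0]
gripper_width: 0.896
```

Run:
```python
from h import *
T=camT("wrist"); im=manip.grab_frame("wrist"); cv2.imwrite("pics/w15.png",im)
for c,s in blobs(im,(0,0,0),(180,255,62),300,(150,40,400,330)): print(c.round(1),s[:5],onz("wrist",c,.046,T).round(4))
plan([.435,-.1915,.15],-93.6)
tp=manip.grab_frame("top"); cv2.imwrite("pics/t15.png",tp); balls("top",None,(60,50,440,300),tp,60)
```

```text
[251.7 112.5] [ 228   88   49   50 1934] [0.5626 0.2041 0.046 ]
[251.6 194.7] [ 230  173   44   45 1571] [0.494  0.2084 0.046 ]
[357.6 290.8] [ 322  237   78   93 4829] [0.3899 0.112  0.046 ]
[161.4 282.8] [ 150  238   27   92 1667] [0.4105 0.3    0.046 ]
t 32.8 pos [0.4952 0.2088 0.153 ] zdir -93.6->-93.6 j6 1.89 w 0.901 F [-0.4  0.2 -0.3]
 shift in current axes [ 35.    2.7 403.3]  after-turn axes [ 34.9   3.  403.3]  turn [ 0.02  0.01 -0.07]
top [133. 148.] small@ [0.6592 0.3342] big@ [0.6571 0.3321] r 0.016
top [178. 156.] small@ [0.6363 0.2039] big@ [0.6344 0.2026] r 0.017
top [377. 212.] small@ [ 0.481  -0.3633] big@ [ 0.4801 -0.361 ] r 0.030
top [317. 224.] small@ [ 0.4451 -0.1916] big@ [ 0.4444 -0.1905] r 0.025
```

Emit:
apply_moves --pt "-0.9 4 0 40 0 0 0" --pt "-0.9 4 0 45 0 0 0" --pt "-0.9 4 0 45 0 0 0" --pt "-0.9 4 0 45 0 0 0" --pt "-0.9 4 0 45 0 0 0" --pt "-0.9 4 0 45 0 0 0" --pt "-0.9 4 0 45 0 0 0" --pt "-0.9 4 0 45 0 0 0" --pt "-0.9 3 0 45 0 0 0" --pt "-0.9 0 0 3 0 0 0" --pt "-0.9 0 0 0 0 0 0"

```text
time: 33.95
tool_pos: [0.4337, -0.1915, 0.1505]
tool_rot: [-0.024, 0.022, 0.707, -0.706]
contact_force: [-0.7, 0.3, -1.2]
gripper_width: 0.951
```

Run:
```python
from h import *
T=camT("wrist"); im=manip.grab_frame("wrist"); cv2.imwrite("pics/w16.png",im); b=balls("wrist",T,None,im)
plan([.4445,-.1905,.031],-93.6)
```

```text
wrist [248. 175.] small@ [ 0.4424 -0.1901] big@ [ 0.4444 -0.1902] r 0.028
t 34.0 pos [ 0.434  -0.1906  0.1506] zdir -93.6->-93.6 j6 1.06 w 0.949 F [-0.4  0.  -0. ]
 shift in current axes [-10.7 119.6  -0.6]  after-turn axes [-10.5 119.6  -0.8]  turn [ 0.11 -0.04  0.14]
```

Emit:
apply_moves --pt "-0.9 -11 30 -1 0 0 0" --pt "-0.9 0 40 0 0 0 0" --pt "-0.9 0 30 0 0 0 0" --pt "-0.9 0 14 0 0 0 0" --pt "-0.9 0 5 0 0 0 0" --pt "1 0 0 0 0 0 0" --pt "1 0 0 0 0 0 0" --pt "1 0 0 0 0 0 0" --pt "1 0 0 0 0 0 0" --pt "1 0 0 0 0 0 0" --pt "1 0 0 0 0 0 0" --pt "1 0 -15 0 0 0 0" --pt "1 0 -30 0 0 0 0" --pt "1 0 -35 0 0 0 0" --pt "1 0 -35 0 0 0 0" --pt "1 0 0 0 0 0 0" --pt "1 0 0 0 0 0 0"

```text
time: 35.7
tool_pos: [0.446, -0.1912, 0.1487]
tool_rot: [0.022, -0.023, -0.706, 0.707]
contact_force: [-1.1, 0.6, -2.3]
gripper_width: 0.611
```

Run:
```python
from h import *
plan([.558,.124,.145],-93.6)
```

```text
t 35.7 pos [ 0.446  -0.1912  0.1487] zdir -93.6->-93.6 j6 1.08 w 0.611 F [-1.1  0.6 -2.3]
 shift in current axes [ -91.9    3.6 -321.6]  after-turn axes [ -92.     3.7 -321.6]  turn [-0.04 -0.01 -0.09]
```

Emit:
apply_moves --pt "1 -7 0 -25 0 0 0" --pt "1 -11 0 -38 0 0 0" --pt "1 -12 0 -42 0 0 0" --pt "1 -12 0 -42 0 0 0" --pt "1 -12 0 -42 0 0 0" --pt "1 -12 0 -42 0 0 0" --pt "1 -11 0 -38 0 0 0" --pt "1 -8 0 -28 0 0 0" --pt "1 -5 0 -17 0 0 0" --pt "1 -2 0 -7 0 0 0" --pt "1 0 0 0 0 0 0" --pt "1 0 0 0 0 0 0"

```text
time: 36.9
tool_pos: [0.5573, 0.1226, 0.1474]
tool_rot: [0.023, -0.022, -0.707, 0.707]
contact_force: [0.2, 0.1, -2.3]
gripper_width: 0.61
```

Run:
```python
from h import *
plan([.558,.124,.055],-93.6)
T=camT("wrist"); im=manip.grab_frame("wrist")
for c,s in blobs(im,(0,0,0),(180,255,62),300,(150,20,440,330)): print(c.round(1),s[:5])
tp=manip.grab_frame("top"); balls("top",None,(240,120,400,250),tp,60)
```

```text
t 36.9 pos [0.5573 0.1226 0.1474] zdir -93.7->-93.6 j6 1.72 w 0.610 F [ 0.2  0.1 -2.3]
 shift in current axes [-0.7 92.4 -1.6]  after-turn axes [-0.6 92.4 -1.5]  turn [-0.04 -0.05  0.07]
[157.6 111.2] [150  87  20  49 714]
[160.8 194.7] [150 173  27  45 956]
[346.2 197.1] [ 326  177   41   40 1049]
[275.8 277.7] [  150   205   290   125 19867]
[415.4 258.1] [404 247  34  33 383]
top [377. 212.] small@ [ 0.4813 -0.3636] big@ [ 0.4803 -0.3613] r 0.030
```

Run:
```python
from h import *
T=camT("wrist"); im=manip.grab_frame("wrist"); cv2.imwrite("pics/w17.png",im)
print(proj("wrist",[[.553,.046,.072],[.553,.046,.022],[.563,.204,.046],[.631,.2,.046]],T).round(0), onz("wrist",(346.2,197.1),.072,T),onz("wrist",(346.2,197.1),.0,T))
```

```text
[[352. 205.]
 [334. 185.]
 [153. 194.]
 [143. 110.]] [0.55939464 0.05083254 0.072     ] [0.5327017  0.02661447 0.        ]
```

View pics/w17.png

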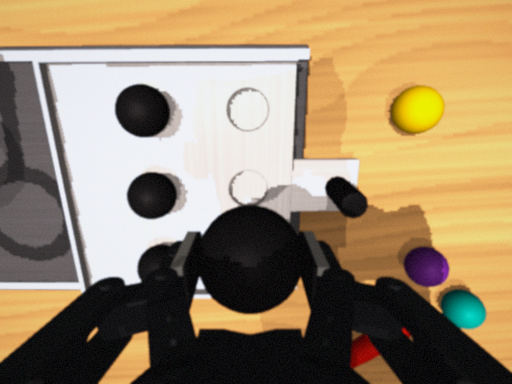

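The three small balls are in the narrow row and the large ball hangs above the middle wide dimple. Lowering it now.

Emit:
apply_moves --pt "1 0 32 -1 0 0 0" --pt "1 0 35 0 0 0 0" --pt "1 0 18 0 0 0 0" --pt "1 0 6 0 0 0 0" --pt "1 0 0 0 0 0 0" --pt "1 0 0 0 0 0 0" --pt "-0.5 0 0 0 0 0 0" --pt "-0.5 0 0 0 0 0 0" --pt "-0.7 0 0 0 0 0 0" --pt "-0.7 0 0 0 0 0 0" --pt "-0.7 0 -15 0 0 0 0" --pt "-0.7 0 -40 0 0 0 0" --pt "-0.7 0 -45 0 0 0 0" --pt "-0.7 0 0 0 0 0 0" --pt "-0.7 0 0 0 0 0 0"

```text
time: 38.55
tool_pos: [0.5592, 0.1248, 0.1601]
tool_rot: [-0.02, 0.024, 0.707, -0.707]
contact_force: [-0.5, 0.6, -1.0]
gripper_width: 0.853
```

Run:
```python
from h import *
T=camT("wrist"); im=manip.grab_frame("wrist"); cv2.imwrite("pics/w18.png",im)
for c,s in blobs(im,(0,0,0),(180,255,62),300,(100,40,400,330)): print(c.round(1),s[:5],onz("wrist",c,.046,T).round(4),onz("wrist",c,.0516,T).round(4))
plan([.5528,.0462,.16],-3.6)
```

```text
[151.7 112.3] [ 127   88   51   49 1924] [0.6305 0.2006 0.046 ] [0.6306 0.1988 0.0516]
[251.1 194.9] [ 220  164   62   63 3069] [0.555  0.1244 0.046 ] [0.5569 0.1243 0.0516]
[159.7 192.5] [ 137  172   46   43 1554] [0.5622 0.2047 0.046 ] [0.5639 0.2027 0.0516]
[344.1 195. ] [325 176  39  38 942] [0.5498 0.0424 0.046 ] [0.5518 0.0442 0.0516]
[294.5 228.6] [290 210  11  49 314] [0.52   0.0866 0.046 ] [0.5227 0.0874 0.0516]
[144.6 292.3] [ 100  237   88   93 4866] [0.46   0.2359 0.046 ] [0.4641 0.2332 0.0516]
[354.5 291.4] [ 317  236   83   94 5017] [0.4481 0.0285 0.046 ] [0.4525 0.0306 0.0516]
t 38.6 pos [0.558  0.1247 0.158 ] zdir -93.6->-3.6 j6 1.72 w 0.854 F [ 0.3 -0.1 -0. ]
 shift in current axes [ 0.3 -2.1 78.6]  after-turn axes [78.6 -2.  -0.3]  turn [-5.000e-02 -8.999e+01 -7.000e-02]
```

All four balls read as seated: three small in the narrow row and the large one at (0.557,0.124). Now I'll move behind the handle with the fingers shut and push.

Emit:
apply_moves --pt "1 0 0 30 0 0 0" --pt "1 0 0 35 0 0 0" --pt "1 0 0 35 0 0 0" --pt "1 0 0 25 0 0 0" --pt "1 0 0 0 0 -8.2 0" --pt "1 0 0 0 0 -8.2 0" --pt "1 0 0 0 0 -8.2 0" --pt "1 0 0 0 0 -8.2 0" --pt "1 0 0 0 0 -8.2 0" --pt "1 0 0 0 0 -8.2 0" --pt "1 0 0 0 0 -8.2 0" --pt "1 0 0 0 0 -8.2 0" --pt "1 0 0 0 0 -8.2 0" --pt "1 0 0 0 0 -8.2 0" --pt "1 0 0 0 0 -8 0" --pt "1 0 0 0 0 0 0" --pt "1 0 0 0 0 0 0"

```text
time: 40.3
tool_pos: [0.5492, -0.0, 0.1557]
tool_rot: [0.483, -0.484, 0.517, -0.515]
contact_force: [0.6, 0.8, -0.8]
gripper_width: 0.0
```

Run:
```python
from h import *
plan([.5499,.000,.055],-3.65)
T=camT("wrist"); im=manip.grab_frame("wrist"); cv2.imwrite("pics/w19.png",im)
for c,s in blobs(im,(0,0,0),(180,255,62),300,(150,0,400,200)): print(c.round(1),s[:5],onz("wrist",c,.065,T).round(4))
```

```text
t 40.3 pos [ 0.5492 -0.      0.1557] zdir -3.8->-3.7 j6 -0.07 w 0.000 F [ 0.6  0.8 -0.8]
 shift in current axes [-1.000e-01  1.007e+02  1.000e+00]  after-turn axes [-1.000e-01  1.007e+02  7.000e-01]  turn [ 0.14 -0.11 -0.01]
[250.5  31.5] [ 214    0   75   70 4414] [0.5572 0.1204 0.065 ]
[184.2  91. ] [150  89  71   6 342] [0.5074 0.0854 0.065 ]
[326.3  90.4] [281  88  87   9 485] [0.6088 0.0792 0.065 ]
[250.5 142.5] [237 126  28  33 688] [0.5523 0.0456 0.065 ]
```

Emit:
apply_moves --pt "1 0 35 0.5 0 0 0" --pt "1 0 40 0 0 0 0" --pt "1 0 25 0 0 0 0" --pt "1 0 0 0 0 0 0" --pt "1 -8 0 0 0 0 0" --pt "1 -6 0 0 0 0 0" --pt "1 -4 0 0 0 0 0" --pt "1 -4 0 0 0 0 0" --pt "1 -5 0 0 0 0 0" --pt "1 -6 0 0 0 0 0" --pt "1 -8 0 0 0 0 0" --pt "1 -10 0 0 0 0 0" --pt "1 -10 0 0 0 0 0" --pt "1 -10 0 0 0 0 0"

```text
time: 41.75
tool_pos: [0.5551, 0.0716, 0.057]
tool_rot: [-0.484, 0.484, -0.515, 0.515]
contact_force: [1.3, -3.0, 1.7]
gripper_width: 0.001
```

Run:
```python
from h import *
plan([.5625,.193,.055],-3.65)
T=camT("wrist"); im=manip.grab_frame("wrist"); cv2.imwrite("pics/w20.png",im)
for c,s in blobs(im,(0,0,0),(180,255,62),300,(60,0,460,300)): print(c.round(1),s[:5],onz("wrist",c,.049,T).round(4))
```

```text
t 41.8 pos [0.5551 0.0716 0.057 ] zdir -3.6->-3.7 j6 0.06 w 0.001 F [ 1.3 -3.   1.7]
 shift in current axes [-121.6    2.    -0.2]  after-turn axes [-121.6    2.    -0.3]  turn [-0.01  0.06  0.  ]
[247.6  44.9] [  181     0   135   104 11687] [0.5601 0.1705 0.049 ]
[365.9 128.7] [295 127 131   8 467] [0.612  0.1324 0.049 ]
[248.5 263.7] [ 125  182  248  118 9161] [0.5538 0.0652 0.049 ]
```

Contact is steady at about 3 N. Continuing the push.

Emit:
apply_moves --pt "1 -10 0 0 0 0 0" --pt "1 -12 0 0 0 0 0" --pt "1 -14 0 0 0 0 0" --pt "1 -14 0 0 0 0 0" --pt "1 -14 0 0 0 0 0" --pt "1 -12 0 0 0 0 0" --pt "1 -10 0 0 0 0 0" --pt "1 -8 0 0 0 0 0" --pt "1 -6 0 0 0 0 0" --pt "1 -4 0 0 0 0 0" --pt "1 -2 0 0 0 0 0" --pt "1 0 0 0 0 0 0"

```text
time: 43.0
tool_pos: [0.562, 0.1769, 0.0572]
tool_rot: [-0.484, 0.483, -0.516, 0.516]
contact_force: [0.5, -0.2, -0.8]
gripper_width: -0.001
```

Emit:
apply_moves --pt "1 -3 0 0 0 0 0" --pt "1 -2 0 0 0 0 0" --pt "1 -2 0 0 0 0 0" --pt "1 0 0 0 0 0 0"

```text
time: 43.4
tool_pos: [0.5624, 0.1837, 0.0573]
tool_rot: [-0.484, 0.484, -0.515, 0.516]
contact_force: [0.4, -0.5, -0.6]
gripper_width: 0.001
```

Emit:
apply_moves --pt "1 -2 0 0 0 0 0" --pt "1 -2 0 0 0 0 0" --pt "1 -2 0 0 0 0 0" --pt "1 0 0 0 0 0 0"

```text
time: 43.8
tool_pos: [0.5626, 0.1899, 0.0572]
tool_rot: [0.484, -0.484, 0.516, -0.515]
contact_force: [0.5, -1.2, 0.1]
gripper_width: -0.002
```

Emit:
apply_moves --pt "1 -2 0 0 0 0 0" --pt "1 -1 0 0 0 0 0" --pt "1 0 0 0 0 0 0"

```text
time: 44.1
tool_pos: [0.5626, 0.191, 0.0572]
tool_rot: [-0.483, 0.485, -0.515, 0.516]
contact_force: [-0.8, -7.0, 2.1]
gripper_width: -0.001
```

Run:
```python
from h import *
plan([.5625,.193,.055],-3.65)
tp=manip.grab_frame("top"); cv2.imwrite("pics/t21.png",tp)
sc=manip.grab_frame("scene"); cv2.imwrite("pics/s21.png",sc)
cv2.imwrite("pics/m21.png",np.vstack([cv2.resize(tp[130:235,60:295],(675,300)),cv2.resize(sc[110:220,220:400],(675,300))]))
```

```text
t 44.1 pos [0.5626 0.191  0.0572] zdir -3.6->-3.6 j6 0.27 w -0.001 F [-0.8 -7.   2.1]
 shift in current axes [-2.   2.1 -0.2]  after-turn axes [-2.   2.2 -0.2]  turn [0.03 0.08 0.2 ]
```

View pics/m21.png

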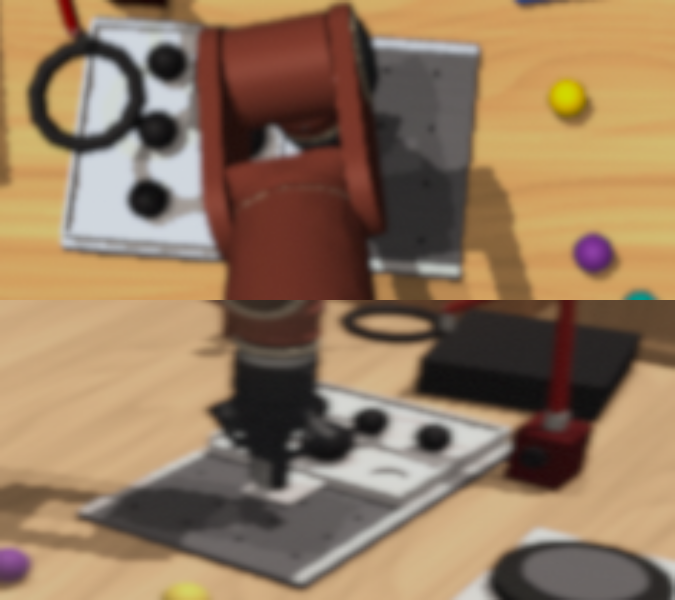

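Balls remain seated, and the push force rises to 7 N with the motion stalled at y=0.191. I'll press slightly more to confirm the stop, then back away.

Emit:
apply_moves --pt "1 -2 0 0 0 0 0" --pt "1 -1 0 0 0 0 0" --pt "1 0 0 0 0 0 0"

```text
time: 44.5
tool_pos: [0.5626, 0.1911, 0.0572]
tool_rot: [-0.481, 0.487, -0.513, 0.517]
contact_force: [-3.0, -18.1, 6.6]
gripper_width: 0.002
```

Emit:
apply_moves --pt "1 10 0 0 0 0 0" --pt "1 20 0 0 0 0 0" --pt "1 20 -10 0 0 0 0" --pt "1 20 -40 0 0 0 0" --pt "1 40 -40 0 0 0 0" --pt "1 45 -20 0 0 0 0" --pt "1 45 0 0 0 0 0" --pt "1 45 0 0 0 0 0" --pt "1 45 0 0 0 0 0" --pt "1 45 0 0 0 0 0" --pt "1 0 0 0 0 0 0" --pt "1 0 0 0 0 0 0"

```text
time: 45.7
tool_pos: [0.5419, -0.1346, 0.1621]
tool_rot: [0.484, -0.483, 0.516, -0.516]
contact_force: [0.4, 0.4, 0.2]
gripper_width: 0.002
```

Run:
```python
from h import *
tp=manip.grab_frame("top"); cv2.imwrite("pics/t22.png",tp); plan([.55,0,.2])
balls("top",None,(60,50,440,300),tp,30)
w=cv2.resize(tp[120:240,50:290],(640,320)); g=np.hstack([cv2.resize(tp[40:310,:],(640,338))])
cv2.imwrite("pics/m22.png",np.vstack([w,g])[:600])
a=np.radians(3.65); ys=np.array([np.sin(a),np.cos(a),0]); xs=np.array([np.cos(a),-np.sin(a),0]); h=np.array([.5523,.0455,0])+.17*ys
for n,d,z,ks in(("n",.16,.046,(-1,0,1)),("w",.08,.0516,(0,))): print(n,[proj("top",h+d*ys+.068*k*xs+[0,0,z])[0].round(1) for k in ks])
print(proj("top",h+[0,0,.06]))
```

```text
t 45.8 pos [ 0.5419 -0.1337  0.162 ] zdir -3.6->-3.6 j6 -0.31 w 0.000 F [ 0.2  0.7 -0.6]
 shift in current axes [-134.   -37.8   -0.4]  after-turn axes [-133.9  -38.    -0.4]  turn [ 0.02 -0.   -0.08]
top [118. 152.] small@ [0.6476 0.3753] big@ [0.6456 0.373 ] r 0.018
top [143. 177.] small@ [0.5739 0.2999] big@ [0.5724 0.298 ] r 0.026
top [172. 180.] small@ [0.568  0.2171] big@ [0.5665 0.2157] r 0.009
top [112. 199.] small@ [0.5089 0.3842] big@ [0.5077 0.3818] r 0.018
top [377. 212.] small@ [ 0.4812 -0.3633] big@ [ 0.4802 -0.3611] r 0.030
n [array([110.3, 199.2]), array([113.6, 175. ]), array([116.8, 151.4])]
w [array([141.8, 176.8])]
[[170.0979298  178.32523056]]
```

View pics/m22.png

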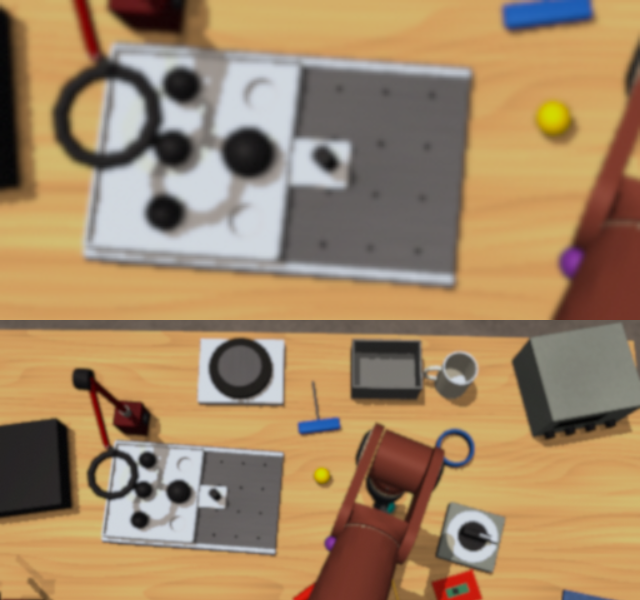

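```bash
python3 -c "
from plant import manip; print(manip.job_done())"
```

```text
the job is handed in; nothing more can be done
None
```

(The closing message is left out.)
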